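# Set the rip fence of a hobby table saw to the gauge mark and lock it

## Task

Set the rip fence of the little red table saw: with a fingertip, roll the knurled wheel at the right-hand end of the front rail until the gap between fence and blade has closed so far that the fence's yellow pointer stands on the red gauge mark, then press the red lock lever fully down with the fingertip and move clear. Let the wheel move the fence, never push the fence itself; do not touch the blade, and leave everything else lying where it is.

Things in the scene. Friction and masses are not known exactly. Their poses are not given: they have to be found in the camera images.
- saw: small table saw fixed to the bench: red housing, aluminium table 300 (x) x 340 (y) mm, its top 120 mm above the bench. Origin on the bench under the table's middle; x points from its front (robot's side) to its back, along blade and fence; y to its left as seen from the front, z up. A dark rail with a white scale strip runs along the table's front edge, top 112 mm up
- blade: saw blade, a steel disc 100 mm across and 2 mm thick in the saw's x-z plane at the middle of the table, standing 24 mm out of the table, with a steel riving knife behind it; origin at its centre. Not to be touched
- fence: rip fence with its saddle: aluminium beam 306 mm long, 30 mm wide, top 156 mm above the bench, along the saw's x to the right of the blade, with a black saddle 60 mm wide on the front rail. Axes of the saw; origin on the beam's middle line, 99 mm above the bench, 10 mm before the beam's front end. Moved only by the screw that the wheel turns; do not push it
- fence_slide (a joint): travel of the fence along the saw's +y (to the left, towards the blade), in m; 0 leaves 44 mm between fence face and blade, greater values close the gap
- wheel (a joint): turn of the knurled wheel in rad, several turns allowed. Grows when the top of the wheel rolls to the saw's +x (away from the robot, to the back of the saw); each full turn (6.28) then moves the fence 10 mm towards the blade. It turns stiffly (0.05 N m, 2 N at the rim) and stays where it is left; press on it with about 5 to 10 N so that the fingertip does not slip
- wheel_top (a point): topmost point of the knurled wheel, mid-width, 125 mm above the bench (axes of the saw, it does not turn with the wheel). The wheel is a steel drum 50 mm across and 24 mm wide with fine ribs; its axis lies along the saw's y, 25 mm below this point. Nearest to it: the front rail's end, 8 mm left of its left face, and the table's corner, 5 mm lower than its top and 23 mm left of its left face
- pointer_tip (a point): tip of the yellow pointer (a needle 3 mm wide, pointing to the saw's back) that the fence carries to the left of its saddle, over the scale, 126 mm above the bench (axes of the saw)
- gauge_mark (a point): front end of the red gauge mark, 126 mm above the bench: an upright red fin 3 mm wide and 17 mm high on a small aluminium slide 16 mm wide that sits on the scale strip, to the left of the pointer at the start (5 to 18 mm). Axes of the saw. The pointer is on the mark when both have the same position along the saw's y
- lock_lever (a joint): lock lever at the front of the fence saddle: 0 raised by 29 degrees (unlocked, at the start), 0.5 pressed down level against its stop (locked). It stays where it is left; pressing on its pad takes about 2 to 6 N
- lever_pad (a point): middle of the upper face of the lever's red pad (34 x 26 mm, 11 mm thick). Raised at the start: 169 mm above the bench, 38 mm before the pivot along the saw's x; pressed down it swings to the front and ends 147.5 mm above the bench, 46 mm before the pivot. A fingertip coming straight down about 4 mm to the saw's -x (front) of its start stays on the pad all the way
- push_stick: yellow plastic push stick, 215 x 36 x 12 mm, lying on the saw table to the right of the fence; origin under its middle
- offcut: pale wood offcut, 190 x 55 x 10 mm, lying on the saw table to the left of the blade; origin under its middle
- tape_measure: yellow tape measure, 66 x 34 x 62 mm, standing on the bench to the right of the saw; origin under its middle
- screwdriver: green-handled screwdriver lying on the bench in front of the saw's left half; origin under its middle
- glue: white glue bottle, 56 mm across, 150 mm tall, on the bench to the left of the saw; origin under its middle
- screw_jar: amber jar with a brass lid, 72 mm across, 85 mm tall, on the bench left of the saw; origin under its middle
- model_car: blue and yellow model car, 185 x 90 x 84 mm, on the bench right of the saw; origin under its middle

How it is judged:
By the outcome, as a careful person would: the job done as asked, in the order asked, and still so for the second after the job is handed in, with the robot touching nothing.
It also fails if it takes over 64 s, if anything falls off the work surface, if the arm or the gripper's body presses on something with over 40 N, if the wrist force passes 120 N, or if a joint passes its speed limit or range.

## Robot

A 7-joint arm with a two-finger parallel gripper is mounted at the origin on the work surface. World frame = base frame: x ahead of the robot, y to its left, z up, the work surface at z = 0. Lengths are in m, angles in rad, forces in N, time in s.
With the tool pointing down it reaches from about 0.4 to 0.85 m from the base axis. Payload 10.4 kg.
Tool frame: the origin (TCP) lies midway between the tips of the shut fingers; the grasp point (between the pads) lies 19 mm behind it (r.grasp_offset is the distance from the TCP to the grasp point, in m); z points along the fingers, y is the line along which they close (so a half turn about z gives the same grasp; the last joint's range is limited). The gripper opens to 87 mm and grips with 3 to 60 N. Pads are 19 mm wide; open, the fingers measure 117 mm over their backs; the gripper's body (75 mm by 190 mm) begins 51 mm behind the grasp point.
Start: joints at [-1.193, 0.332, -0.065, 1.46, 0.022, 1.35, -0.088], TCP at [0.244, 0.575, 0.196] pointing down, gripper open.
Joint ranges: [-2.6, 2.6], [-0.5, 2.12], [-1.47, 1.34], [0.16, 2.42], [-1.27, 4.41], [0.06, 2.06], [-2.6, 2.6]. Speed limits (rad/s): [2.22, 2.22, 2.79, 2.79, 3.14, 3.14, 3.14].

## Interface

Orientations are given as a unit quaternion [x, y, z, w].
In Python, from bench import r gives the robot as it stands.
- The arm moves only by the tool drive_tool, never from a script. Its argument "moves" is a list that holds one entry, the list of rows, each a list of 7 numbers: the shift along the tool's x, y, z in m, then the turn, a rotation vector about the tool's x, y, z in rad, then the opening, from 0 (shut) to 1 (fully open). In form: [[[tx, ty, tz, ax, ay, az, jaw], ...]]. A call has 1 to 10 rows; each row shifts and turns the commanded pose from where the row before left it, along the tool's axes as they then stand; what a row does not reach is not made up. A row lasts 1/10 s, in which the tool goes at most 50 mm and 8.59 degrees, less where a joint would pass 70% of its speed; a pose out of reach is approached as far as the arm can. A call is refused whole if a number of a shift passes 0.05 or a number of a turn 0.15, either way. A call with a gripper value outside its range is refused whole. The fingers move at their own pace and stop on an object; "squeeze" is the grip in N (left out, the last holds). Time passes only in rows, so rows that do not move let the fingers close. It gives the time, the measured TCP pose, the force, the opening and the grip force at its end, in the units of the state.
- r.read_state(): the state, without advancing time (a new reading comes with each control period).
- r.camera(name): name is "scene" or "top"; returns the picture (384x512x3 uint8, red, green, blue); there is no depth.
- r.camera_info(name): a dict with "mtx" (3x3 intrinsics, pixels), "rvec" (rotation vector, rad) and "tvec" (3), from world to camera coordinates, as OpenCV has them. Camera axes: x right, y down, z forward; pixel columns grow to the right and rows downward; lengths in m; the calibration is good to about 2 mm. A picture is of the moment at which its call begins. camera_info takes no time and is no camera call.
- r.close_job(): hands the job in; it is judged then, once.
Trained networks look in the newest picture that a camera, given by its name, has taken for a name from the list of things; names that differ only in an ending like _2 or _b are one class to them, and where a whole thing is asked for, a point or a joint stands for the part that bears it (a point fixed in the world has none). Each returns a list of dicts, best first, with "conf" (0 to 1); they miss things now and then, are a little off and sometimes report something else, mostly with a low value. They report only what shows in the picture. A call takes as long as a camera call.
- r.find_in(camera, query): "bbox" ([left, top, right, bottom] in pixels, round what is visible of it).
- r.place_of(camera, query): "at" ([column, row] in pixels: a listed point, or the origin of a listed thing).
The state is a dict: "time": time; "joint_positions": joint angles; "joint_vel": joint speeds; "joint_torque": joint torques, N m; "ee_pos": TCP position; "eef_rot": TCP orientation; "ft_force": force on the tool from outside, world axes, zero at the start; "torque": the same for the moment, N m; "width": finger opening in m; "grip_force": force on a finger pad.
Only numpy, scipy, OpenCV 4.12 (cv2) and the standard library are available. Lean on these libraries where they do the work, as an engineer would, in place of code of your own. Each camera call takes 0.05 s, during which the arm holds its last target. There are 200 camera calls.

## Working session

There is one attempt and no reset: what is moved stays moved. The work goes in short steps, Python scripts to look and compute and a tool call to move; the robot and the scene stay as the last step left them, time stands still between calls to the robot, and variables do not carry over. Pictures are saved under pics/ and viewed, at most 11 in all, crops included, and the job is handed in when it is done.

Besides the shell and the picture viewer there is one more tool, called after "Request:" in YAML: its name, and indented under it one key for each argument. drive_tool: Moves the arm, as the interface text tells. Its arguments: {"type":"object","properties":{"moves":{"type":"array"},"squeeze":{"type":"number"}},"required":["moves"]}

```bash
mkdir -p pics
cat > h.py <<'E'
import numpy as np, cv2
from bench import r
from scipy.spatial.transform import Rotation as R
def cam(n):
    i=r.camera_info(n); return np.array(i["mtx"],float),np.array(i["rvec"],float).ravel(),np.array(i["tvec"],float).ravel()
def P(n):
    K,rv,t=cam(n); return K@np.c_[R.from_rotvec(rv).as_matrix(),t]
def tri(a,b):
    X=cv2.triangulatePoints(P("scene"),P("top"),np.array(a,float).reshape(2,1),np.array(b,float).reshape(2,1)).ravel(); return X[:3]/X[3]
def atz(n,px,z):
    M=P(n); A=M[:,[0,1]]; u=np.array([*px,1.]); s=np.linalg.solve(np.c_[A,-u],-(M[:,2]*z+M[:,3])); return np.r_[s[:2],z]
def save(im,f): cv2.imwrite("pics/"+f,cv2.cvtColor(im,cv2.COLOR_RGB2BGR))
E
python3 - <<'E'
from h import *
for n in("scene","top"): save(r.camera(n),n+"0.png")
Z=dict(wheel_top=.125,pointer_tip=.126,gauge_mark=.126,lever_pad=.169,saw=0,fence=.099,blade=.094)
for q in Z:
    a=r.place_of("scene",q)[:2];b=r.place_of("top",q)[:2]
    print(q,[(np.round(x["at"],1),x["conf"]) for x in a],[(np.round(x["at"],1),x["conf"]) for x in b])
    if a and b: print("  tri",tri(a[0]["at"],b[0]["at"]).round(4), atz("scene",a[0]["at"],Z[q]).round(4),atz("top",b[0]["at"],Z[q]).round(4))
s=r.read_state();print(s["time"],s["ee_pos"],s["eef_rot"],s["ft_force"],s["width"])
E
```

```text
wheel_top [(array([237.9, 172.7]), 0.76)] [(array([289.6, 191.5]), 0.88)]
  tri [ 0.5119 -0.1306  0.1207] [ 0.5139 -0.1258  0.125 ] [ 0.5122 -0.1313  0.125 ]
pointer_tip [(array([262. , 198.4]), 0.94)] [(array([224.7, 188.3]), 0.61)]
  tri [0.5262 0.058  0.1305] [0.525  0.0528 0.126 ] [0.5244 0.0607 0.126 ]
gauge_mark [] [(array([223.7, 184.2]), 0.45)]
lever_pad [(array([272. , 178.5]), 0.45)] [(array([238.7, 211.8]), 0.65), (array([185.1, 228.5]), 0.31)]
  tri [0.4489 0.0175 0.1634] [0.4527 0.0222 0.169 ] [0.4484 0.0171 0.169 ]
saw [(array([227.4, 240.5]), 0.9), (array([302.7, 233.3]), 0.21)] [(array([226.4, 144.9]), 0.72)]
  tri [0.6987 0.0638 0.0041] [0.6988 0.0586 0.    ] [0.6966 0.0672 0.    ]
fence [(array([258.2, 199.1]), 0.85)] []
blade [(array([226.5, 225. ]), 0.4)] [(array([224.9, 134.3]), 0.37)]
  tri [0.7012 0.0631 0.0978] [0.6995 0.0601 0.094 ] [0.7022 0.0636 0.094 ]
0.8 [0.24383289 0.57550934 0.19628411] [1.99050484e-01 9.79989236e-01 5.54220021e-05 3.87052787e-06] [ 0.30857653 -0.36468819  0.72208856] 0.0866246666511028
```

Run:
```python
import cv2
a=cv2.imread("pics/scene0.png");b=cv2.imread("pics/top0.png")
cv2.imwrite("pics/s1.png",cv2.resize(a[140:300,170:370],None,fx=4,fy=4)[:600,:800])
cv2.imwrite("pics/t1.png",cv2.resize(b[110:260,150:350],None,fx=4,fy=4))
cv2.imwrite("pics/both.png",cv2.resize(cv2.hconcat([a,b]),(800,300)))
```

```text
(no output)
```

View pics/t1.png

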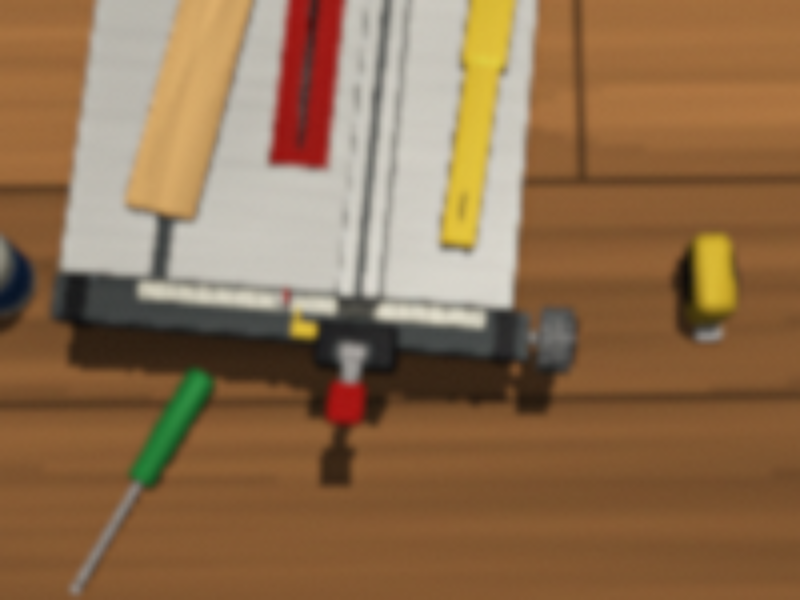

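View pics/s1.png

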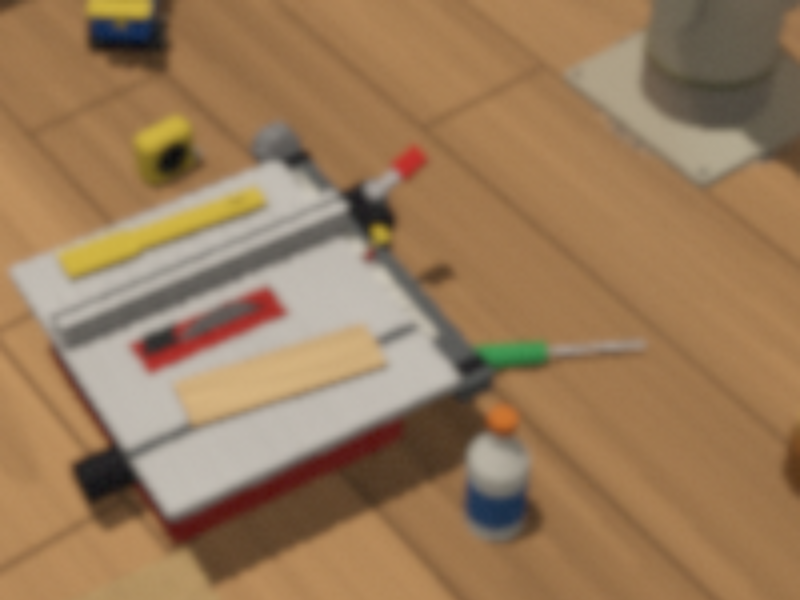

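View pics/both.png

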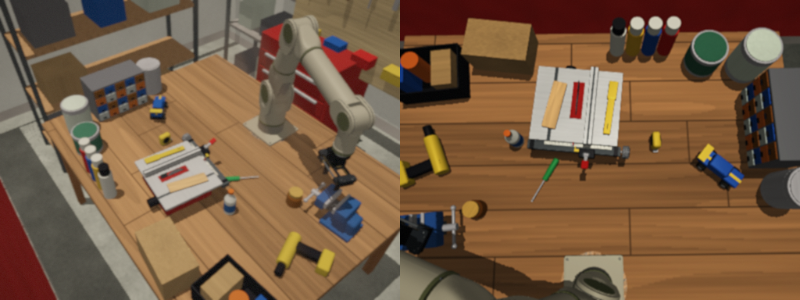

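The top view shows the wheel at about px (289,194), the lever pad at (237,210), the yellow pointer at (224,190) and the red mark at (222,184). In the scene view they are at about (239,175), (272,180), (264,198) and (262,204). Next I'll measure the yaw and zoom in on the pointer and mark.

Run:
```python
from h import *
a=r.camera("scene");b=r.camera("top")
# scale strip and table edges (top) 
for nm,p,q,z in(("strip",(150+138/4,110+290/4),(150+487/4,110+320/4),.112),("tablefront",(150+63/4,110+274/4),(150+515/4,110+307/4),.12)):
    u=atz("top",p,z);v=atz("top",q,z);d=u-v;print(nm,u.round(4),v.round(4),np.degrees(np.arctan2(-d[0],d[1])).round(2),np.linalg.norm(d).round(4))
# table mask
g=b.astype(int);m=((g.min(2)>120)&(g.max(2)-g.min(2)<35)).astype(np.uint8)
m[:, :150]=0;m[:,310:]=0;m[:70]=0;m[215:]=0
c=max(cv2.findContours(m,0,1)[0],key=cv2.contourArea);h=cv2.convexHull(c)
box=cv2.boxPoints(cv2.minAreaRect(h));print(box.round(1).tolist());w=[atz("top",p,.12) for p in box];print(np.round(w,4),np.mean(w,0).round(4))
for i in range(4):
    d=w[(i+1)%4]-w[i];print(np.linalg.norm(d).round(4),np.degrees(np.arctan2(d[1],d[0])).round(2))
z=12
A=cv2.resize(b[176:200,212:245],None,fx=z,fy=z,interpolation=0);B=cv2.resize(a[188:212,248:281],None,fx=z,fy=z,interpolation=0)
save(np.hstack([A,B]),"z0.png")
```

```text
strip [0.5465 0.183  0.112 ] [ 0.5198 -0.079   0.112 ] -5.8 0.2634
tablefront [0.5578 0.2378 0.12  ] [ 0.5279 -0.0998  0.12  ] -5.06 0.3389
[[183.8000030517578, 184.1999969482422], [192.8000030517578, 80.9000015258789], [285.8999938964844, 88.9000015258789], [276.8999938964844, 192.3000030517578]]
[[ 0.5395  0.1834  0.12  ]
 [ 0.8702  0.1625  0.12  ]
 [ 0.8388 -0.1291  0.12  ]
 [ 0.5111 -0.094   0.12  ]] [0.6899 0.0307 0.12  ]
0.3313 -3.62
0.2933 -96.15
0.3296 173.87
0.2788 84.14
```

View pics/z0.png

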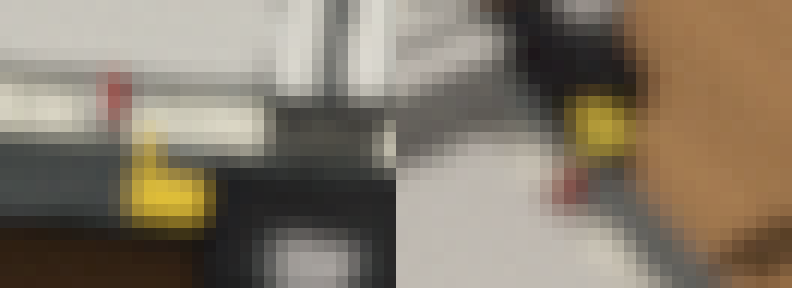

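Request:
drive_tool:
  moves:
    - [[0, 0, -0.02, 0, 0, 0.14, 0], [0, 0, -0.02, 0, 0, 0.14, 0], [0, 0, -0.02, 0, 0, 0.14, 0], [0, 0, 0, 0, 0, 0.14, 0], [0, 0, 0, 0, 0, 0.14, 0], [0, 0, 0, 0, 0, 0.14, 0], [0, 0, 0, 0, 0, 0.14, 0], [0, 0, 0, 0, 0, 0.14, 0], [0, 0, 0, 0, 0, 0.14, 0], [0, 0, 0, 0, 0, 0, 0]]
  squeeze: 20

```text
time: 1.9
ee_pos: [0.2438, 0.5755, 0.2563]
eef_rot: [0.739, 0.674, 0.0, 0.0]
ft_force: [-0.8, 0.5, -0.5]
width: 0.0149
grip_force: 0.0
```

```bash
cat >> h.py <<'E'
W=np.array([.512,-.131,.125])
def rel(T=W):
    s=r.read_state(); M=R.from_quat(s["eef_rot"]).as_matrix()
    print("t",round(s["time"],2),"tcp",np.round(s["ee_pos"],4),"to target(tool)",(M.T@(T-s["ee_pos"])).round(4),"yaw_y",np.degrees(np.arctan2(M[1,1],M[0,1])).round(2),"z",M[:,2].round(3),"F",np.round(s["ft_force"],1),"w",round(s["width"],4),"q",np.round(s["joint_positions"],2))
E
python3 -c "from h import *; rel()"
```

```text
t 1.9 tcp [0.2438 0.5755 0.2563] to target(tool) [-0.6788  0.3321  0.1313] yaw_y -5.28 z [ 0.  0. -1.] F [-0.8  0.5 -0.5] w 0.0149 q [-1.32  0.31  0.1   1.37 -0.03  1.46 -1.31]
```

Request:
drive_tool:
  moves:
    - [[-0.02, 0.02, 0, 0, 0, 0, 0], [-0.03, 0.03, 0, 0, 0, 0, 0], [-0.04, 0.03, 0, 0, 0, 0, 0], [-0.04, 0.03, 0, 0, 0, 0, 0], [-0.04, 0.03, 0, 0, 0, 0, 0], [-0.04, 0.03, 0, 0, 0, 0, 0], [-0.04, 0.03, 0, 0, 0, 0, 0], [-0.04, 0.02, 0, 0, 0, 0, 0], [-0.04, 0.02, 0, 0, 0, 0, 0], [-0.04, 0.02, 0, 0, 0, 0, 0]]

```text
time: 2.9
ee_pos: [0.47, 0.1818, 0.2565]
eef_rot: [0.737, 0.676, 0.0, -0.0]
ft_force: [1.4, 0.9, -0.0]
width: 0.0007
grip_force: 0.0
```

Request:
drive_tool:
  moves:
    - [[-0.04, 0.01, 0, 0, 0, 0, 0], [-0.04, 0.01, 0, 0, 0, 0, 0], [-0.04, 0.01, 0, 0, 0, 0, 0], [-0.04, 0.01, 0, 0, 0, 0, 0], [-0.04, 0.01, 0, 0, 0, 0, 0], [-0.04, 0, 0, 0, 0, 0, 0], [-0.04, 0, 0, 0, 0, 0, 0], [-0.03, 0, 0, 0, 0, 0, 0], [0, 0, 0, 0, 0, 0, 0], [0, 0, 0, 0, 0, 0, 0]]

```text
time: 3.9
ee_pos: [0.4914, -0.1298, 0.2563]
eef_rot: [0.737, 0.675, 0.0, -0.0]
ft_force: [0.2, 0.4, -0.4]
width: 0.0006
grip_force: 0.0
```

```bash
python3 -c "from h import *; rel()"
```

```text
t 3.9 tcp [ 0.4914 -0.1298  0.2563] to target(tool) [0.0005 0.0206 0.1313] yaw_y -5.04 z [ 0.  0. -1.] F [ 0.2  0.4 -0.4] w 0.0006 q [-0.54  0.02  0.73  1.7  -0.02  1.42  0.11]
```

Request:
drive_tool:
  moves:
    - [[0, 0.01, 0.02, 0, 0, 0, 0], [0, 0, 0.03, 0, 0, 0, 0], [0, 0, 0.03, 0, 0, 0, 0], [0, 0, 0.02, 0, 0, 0, 0], [0, 0, 0.01, 0, 0, 0, 0], [0, 0, 0.01, 0, 0, 0, 0], [0, 0, 0, 0, 0, 0, 0]]

```text
time: 4.6
ee_pos: [0.5013, -0.1298, 0.1356]
eef_rot: [0.738, 0.675, -0.0, -0.0]
ft_force: [-0.3, -0.6, 0.2]
width: 0.0002
grip_force: 0.0
```

Run:
```python
from h import *
rel()
a=r.camera("scene");b=r.camera("top");z=6
A=cv2.resize(b[160:230,250:315],None,fx=z,fy=z,interpolation=2);B=cv2.resize(a[135:205,205:270],None,fx=z,fy=z,interpolation=2)
save(np.hstack([A,B]),"w1.png")
for n in("scene","top"):print([(x["at"],x["conf"],atz(n,x["at"],.125).round(4)) for x in r.place_of(n,"wheel_top")[:2]])
```

```text
t 4.6 tcp [ 0.5013 -0.1298  0.1356] to target(tool) [-0.0002  0.0108  0.0106] yaw_y -5.06 z [-0.001  0.    -1.   ] F [-0.3 -0.6  0.2] w 0.0002 q [-0.5   0.16  0.73  1.85 -0.11  1.17  0.18]
[([237.2, 172.2], 0.76, array([ 0.5145, -0.1301,  0.125 ])), ([292.1, 268.9], 0.26, array([0.6465, 0.3806, 0.125 ]))]
[]
```

View pics/w1.png

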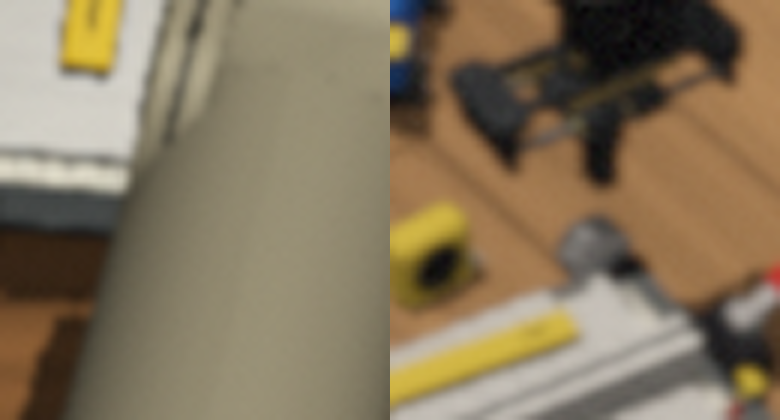

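The scene view shows the shut fingertips at about px (240,165), just above and in front of the wheel top at (238,172). The arm hides the wheel in the top view. I'll lower the finger gently.

Request:
drive_tool:
  moves:
    - [[0, 0, 0.004, 0, 0, 0, 0], [0, 0, 0.002, 0, 0, 0, 0], [0, 0, 0.002, 0, 0, 0, 0], [0, 0, 0, 0, 0, 0, 0]]

```text
time: 5.2
ee_pos: [0.5012, -0.1305, 0.1279]
eef_rot: [0.738, 0.675, -0.0, -0.0]
ft_force: [-0.6, 0.3, 0.5]
width: 0.0005
grip_force: 0.0
```

Request:
drive_tool:
  moves:
    - [[0, 0, 0.001, 0, 0, 0, 0], [0, 0, 0.001, 0, 0, 0, 0], [0, 0, 0, 0, 0, 0, 0]]

```text
time: 5.5
ee_pos: [0.5014, -0.1305, 0.1261]
eef_rot: [0.738, 0.675, -0.0, -0.0]
ft_force: [0.2, 0.1, 0.2]
width: 0.0007
grip_force: 0.0
```

Request:
drive_tool:
  moves:
    - [[0, 0, 0.001, 0, 0, 0, 0], [0, 0, 0.001, 0, 0, 0, 0], [0, 0, 0, 0, 0, 0, 0]]

```text
time: 5.8
ee_pos: [0.5013, -0.1305, 0.1241]
eef_rot: [0.738, 0.675, -0.0, -0.0]
ft_force: [0.4, 0.3, -0.2]
width: 0.0002
grip_force: 0.0
```

Request:
drive_tool:
  moves:
    - [[0, 0, 0.001, 0, 0, 0, 0], [0, 0, 0.001, 0, 0, 0, 0], [0, 0, 0, 0, 0, 0, 0]]

```text
time: 6.1
ee_pos: [0.5013, -0.1305, 0.1221]
eef_rot: [0.738, 0.675, -0.0, -0.0]
ft_force: [0.3, 0.3, -1.1]
width: 0.0006
grip_force: 0.0
```

Request:
drive_tool:
  moves:
    - [[0, 0, 0.001, 0, 0, 0, 0], [0, 0, 0.001, 0, 0, 0, 0], [0, 0, 0, 0, 0, 0, 0]]

```text
time: 6.4
ee_pos: [0.5014, -0.1305, 0.1201]
eef_rot: [0.738, 0.675, -0.0, -0.0]
ft_force: [0.0, -0.3, -0.4]
width: 0.0006
grip_force: 0.0
```

Request:
drive_tool:
  moves:
    - [[0, 0, -0.006, 0, 0, 0, 0], [0, 0.005, 0, 0, 0, 0, 0], [0, 0.003, 0, 0, 0, 0, 0], [0, 0, 0.001, 0, 0, 0, 0], [0, 0, 0.001, 0, 0, 0, 0], [0, 0, 0, 0, 0, 0, 0]]

```text
time: 7.0
ee_pos: [0.5091, -0.1313, 0.1239]
eef_rot: [0.738, 0.675, -0.0, -0.0]
ft_force: [0.0, 0.3, -0.5]
width: 0.0004
grip_force: 0.0
```

Request:
drive_tool:
  moves:
    - [[0, 0, 0.001, 0, 0, 0, 0], [0, 0, 0.001, 0, 0, 0, 0], [0, 0, 0, 0, 0, 0, 0]]

```text
time: 7.3
ee_pos: [0.5093, -0.1312, 0.122]
eef_rot: [0.738, 0.675, -0.0, -0.0]
ft_force: [0.2, 0.5, -0.3]
width: 0.0006
grip_force: 0.0
```

Run:
```python
from h import *
rel()
a=r.camera("scene");z=10
def pr(X): p=P("scene")@np.r_[X,1]; return p[:2]/p[2]
s=r.read_state();print("tcp px",pr(s["ee_pos"]), "W px",pr(W),pr(W+[.01,0,0]),pr(W+[0,0.01,0]),pr(W+[0,0,.01]))
save(cv2.resize(a[150:200,205:275],None,fx=z,fy=z,interpolation=2),"w2.png")
```

```text
t 7.3 tcp [ 0.5093 -0.1312  0.122 ] to target(tool) [ 0.0004  0.0027 -0.003 ] yaw_y -5.16 z [-0.  0. -1.] F [ 0.2  0.5 -0.3] w 0.0006 q [-0.49  0.2   0.73  1.85 -0.14  1.15  0.2 ]
tcp px [238.06785147 172.05995887] W px [237.55303888 171.83657426] [235.57856498 172.81182889] [238.95130876 173.14388348] [237.49429971 170.0437955 ]
```

View pics/w2.png

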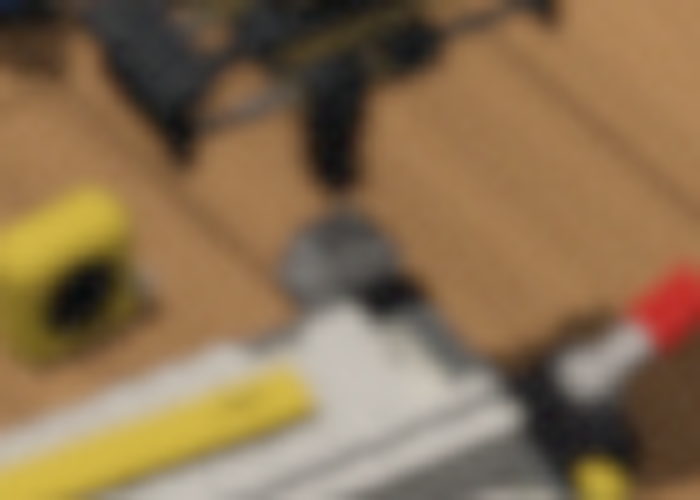

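The tip ends at about px (238,169). The wheel drum starts at row 171, so there is still a small gap, and I'll keep going down.

Request:
drive_tool:
  moves:
    - [[0, 0, 0.001, 0, 0, 0, 0], [0, 0, 0.001, 0, 0, 0, 0], [0, 0, 0.001, 0, 0, 0, 0], [0, 0, 0, 0, 0, 0, 0]]

```text
time: 7.75
ee_pos: [0.5093, -0.1312, 0.119]
eef_rot: [0.738, 0.675, -0.0, -0.0]
ft_force: [0.1, 0.8, 0.1]
width: 0.0004
grip_force: 0.0
```

Request:
drive_tool:
  moves:
    - [[0, 0, 0.001, 0, 0, 0, 0], [0, 0, 0.001, 0, 0, 0, 0], [0, 0, 0, 0, 0, 0, 0]]

```text
time: 8.05
ee_pos: [0.5093, -0.1312, 0.1171]
eef_rot: [0.738, 0.675, -0.0, -0.0]
ft_force: [-0.0, 0.8, 0.4]
width: 0.0006
grip_force: 0.0
```

Run:
```python
from h import *
a=r.camera("scene")
print(a[162:186,232:246].mean(2).astype(int))
b=r.camera("top")
save(np.hstack([cv2.resize(a[155:195,215:265],None,fx=8,fy=8,interpolation=0),cv2.resize(b[155:225,225:310],(400,320),interpolation=0)]),"w3.png")
def pr(n,X): p=P(n)@np.r_[X,1]; return (p[:2]/p[2]).round(1)
s=r.read_state();print(pr("scene",s["ee_pos"]),pr("top",s["ee_pos"]))
for n in("scene","top"):
  i=r.camera_info(n);M=R.from_rotvec(np.ravel(i["rvec"])).as_matrix();print(n,(-M.T@np.ravel(i["tvec"])).round(3),M[2].round(3))
```

```text
[[ 98  96  80  56  32  24  25  21  33  62  96 116 122 121]
 [110 106  87  55  29  21  20  24  38  69  98 117 121 122]
 [115 109  90  60  33  17  23  25  44  76 102 114 121 123]
 [115 111  96  63  34  20  22  25  48  79 103 115 120 122]
 [118 112  96  68  36  15  23  33  51  82 103 112 116 119]
 [118 115 102  73  44  25  22  26  47  77  99 111 114 117]
 [120 117 109  90  63  34  21  26  46  79  99 110 115 116]
 [121 120 117 103  78  52  34  38  55  82 100 111 114 114]
 [122 120 119 110  92  68  49  51  71  87 104 110 111 113]
 [122 121 116 109  94  75  63  64  70  85  95 105 111 112]
 [122 119 109  97  84  74  68  67  69  74  84  97 106 111]
 [119 113 106  93  80  71  73  72  73  76  80  89 100 109]
 [115 110 105  99  87  76  80  78  84  87  86  91  96 106]
 [109 105 106 106  98  88  88  87  90  89  90  86  91 103]
 [107 104 109 111 107  98  91  89  88  84  83  76  79  90]
 [102 104 110 115 110 101  92  85  81  76  65  55  56  69]
 [100  99  99 105 104  98  88  78  67  55  43  36  34  40]
 [106  96  91  93  97  98  94  88  69  47  33  25  23  30]
 [115 106  95  94 102 112 123 126 109  74  44  37  44  49]
 [119 113 107 111 130 145 161 165 153 120  83  74  80  82]
 [117 114 119 140 161 175 182 184 176 157 131 119 116 112]
 [117 124 142 164 181 187 190 189 186 176 164 151 145 138]
 [136 148 166 180 187 190 191 190 189 185 180 169 160 157]
 [158 171 179 187 191 190 191 190 190 189 188 177 167 168]]
[238.1 172.9] [289.4 192.9]
scene [1.331 1.083 1.457] [-0.411 -0.58  -0.703]
top [ 0.312 -0.044  1.252] [ 0.182 -0.001 -0.983]
```

View pics/w3.png

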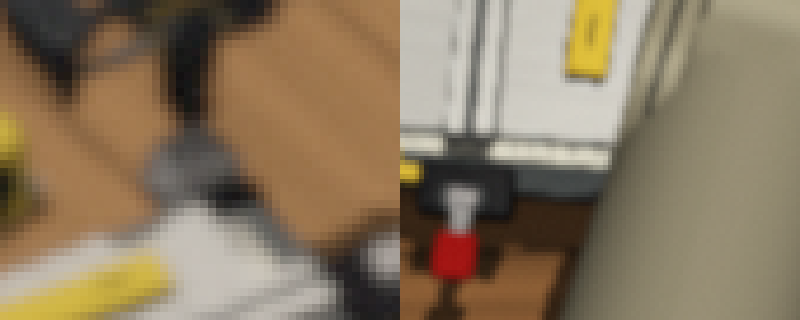

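The tip ends at row 170, about 3 px above where the TCP projects. It seems to end higher than expected, so I'll descend further with the force watched.

Request:
drive_tool:
  moves:
    - [[0, 0, 0.001, 0, 0, 0, 0], [0, 0, 0.001, 0, 0, 0, 0], [0, 0, 0, 0, 0, 0, 0]]

```text
time: 8.45
ee_pos: [0.5093, -0.1312, 0.1151]
eef_rot: [0.738, 0.675, -0.0, -0.0]
ft_force: [-0.3, -0.6, 0.1]
width: 0.0001
grip_force: 0.0
```

Request:
drive_tool:
  moves:
    - [[0, 0, 0.001, 0, 0, 0, 0], [0, 0, 0.001, 0, 0, 0, 0], [0, 0, 0, 0, 0, 0, 0]]

```text
time: 8.75
ee_pos: [0.5093, -0.1312, 0.1131]
eef_rot: [0.738, 0.675, -0.0, -0.0]
ft_force: [-0.1, -0.4, 0.6]
width: 0.0006
grip_force: 0.0
```

Request:
drive_tool:
  moves:
    - [[0, 0, -0.013, 0, 0, 0, 0], [0, 0.006, 0, 0, 0, 0, 0], [0, 0.006, 0, 0, 0, 0, 0], [0, 0, 0.001, 0, 0, 0, 0], [0, 0, 0.001, 0, 0, 0, 0], [0, 0, 0, 0, 0, 0, 0]]

```text
time: 9.35
ee_pos: [0.521, -0.1323, 0.1237]
eef_rot: [0.738, 0.675, -0.0, -0.0]
ft_force: [-0.4, 0.7, 0.2]
width: 0.0006
grip_force: 0.0
```

Request:
drive_tool:
  moves:
    - [[0, 0, 0.001, 0, 0, 0, 0], [0, 0, 0.001, 0, 0, 0, 0], [0, 0, 0.001, 0, 0, 0, 0], [0, 0, 0, 0, 0, 0, 0]]

```text
time: 9.75
ee_pos: [0.5212, -0.1323, 0.1211]
eef_rot: [0.738, 0.675, -0.0, -0.0]
ft_force: [-0.1, -1.0, 0.6]
width: 0.0007
grip_force: 0.0
```

Request:
drive_tool:
  moves:
    - [[0, -0.008, 0, 0, 0, 0, 0], [0, 0, 0.003, 0, 0, 0, 0], [0, 0, 0.003, 0, 0, 0, 0], [0, 0, 0.002, 0, 0, 0, 0], [0, 0, 0, 0, 0, 0, 0]]

```text
time: 10.25
ee_pos: [0.5132, -0.1315, 0.1128]
eef_rot: [0.738, 0.675, -0.0, -0.0]
ft_force: [0.1, -0.6, -0.7]
width: 0.0002
grip_force: 0.0
```

Request:
drive_tool:
  moves:
    - [[0, 0, 0.001, 0, 0, 0, 0], [0, 0, 0.001, 0, 0, 0, 0], [0, 0, 0, 0, 0, 0, 0]]

```text
time: 10.55
ee_pos: [0.5133, -0.1316, 0.1111]
eef_rot: [0.738, 0.675, -0.0, -0.0]
ft_force: [-0.1, -0.4, 0.0]
width: 0.0005
grip_force: 0.0
```

Request:
drive_tool:
  moves:
    - [[0, 0, 0.001, 0, 0, 0, 0], [0, 0, 0.001, 0, 0, 0, 0], [0, 0, 0, 0, 0, 0, 0]]

```text
time: 10.85
ee_pos: [0.5133, -0.1316, 0.1091]
eef_rot: [0.738, 0.675, -0.0, -0.0]
ft_force: [0.1, 1.0, 0.3]
width: 0.0003
grip_force: 0.0
```

Run:
```python
from h import *
a=r.camera("scene")
print(a[160:184,228:248].mean(2).astype(int))
def pr(n,X): p=P(n)@np.r_[X,1]; return (p[:2]/p[2]).round(1)
s=r.read_state();print(pr("scene",s["ee_pos"]),s["ft_force"])
z=cv2.resize(cv2.imread("pics/scene0.png")[160:184,228:248],None,fx=1,fy=1).mean(2).astype(int);print(z)
```

```text
[[101  96  78  58  56  58  53  47  42  36  32  30  34  48  53  59  72  80
   89  96]
 [112 105  91  79  74  74  64  49  36  32  27  26  41  58  74  89 100 106
  108 110]
 [111 106  96  90  84  82  67  45  31  24  25  27  44  73  97 110 115 118
  118 116]
 [104  99  95  94  90  80  60  38  29  23  22  24  52  83 108 118 121 121
  122 118]
 [ 93  95  98 102 102  86  62  39  21  23  20  28  54  84 109 117 121 123
  122 121]
 [ 99 107 112 113 111  95  64  37  27  18  16  31  62  92 110 116 118 120
  122 123]
 [115 117 119 118 114 100  73  39  19  23  25  38  67  93 109 114 116 119
  120 122]
 [122 121 120 121 115 103  76  41  21  18  20  41  73  99 110 113 117 117
  118 121]
 [123 123 124 120 116 105  80  47  27  19  23  45  74  97 109 112 114 115
  117 120]
 [123 122 124 122 118 108  85  56  28  21  21  44  73  97 108 112 114 113
  114 116]
 [122 121 124 124 121 115  97  72  43  27  29  45  66  89 105 110 112 113
  113 115]
 [118 122 122 122 121 118 109  85  55  36  38  47  63  81  95 107 112 112
  113 115]
 [113 117 120 121 121 117 105  86  65  51  51  57  65  73  86  99 106 110
  114 
[... 2333 characters left out ...]
  94 101
  109 110]
 [113 109 103 105 105 105 106 113 112 105  98  94  91  90  88  87  88  95
  105 108]
 [118 112 108 101 102 103 109 113 109 100  93  89  88  86  86  81  76  77
   86  98]
 [119 118 114 107  99  97  99 104 103 100  93  88  83  81  74  64  53  52
   60  82]
 [120 120 117 113 107  97  90  98 104 109 107 101  85  67  54  46  41  43
   53  77]
 [120 121 120 119 114 108 105 115 132 142 143 136 115  79  53  45  50  60
   68  80]
 [121 121 124 126 130 130 137 150 166 174 174 169 152 118  85  76  80  87
   84  89]
 [123 128 137 148 155 160 167 176 182 184 184 182 174 153 128 115 115 111
  101  95]
 [136 147 160 172 180 180 183 185 187 187 186 185 182 173 160 149 142 136
  119 102]]
```

Request:
drive_tool:
  moves:
    - [[0, 0, 0.001, 0, 0, 0, 0], [0, 0, 0.001, 0, 0, 0, 0], [0, 0, 0, 0, 0, 0, 0]]

```text
time: 11.2
ee_pos: [0.5133, -0.1315, 0.1071]
eef_rot: [0.738, 0.675, -0.0, -0.0]
ft_force: [0.6, 0.8, -0.2]
width: 0.0004
grip_force: 0.0
```

Request:
drive_tool:
  moves:
    - [[0, 0, 0.001, 0, 0, 0, 0], [0, 0, 0.001, 0, 0, 0, 0], [0, 0, 0, 0, 0, 0, 0]]

```text
time: 11.5
ee_pos: [0.5133, -0.1316, 0.1051]
eef_rot: [0.738, 0.675, -0.0, -0.0]
ft_force: [-0.2, -0.6, 0.7]
width: 0.0004
grip_force: 0.0
```

Request:
drive_tool:
  moves:
    - [[0, 0, 0.001, 0, 0, 0, 0], [0, 0, 0.001, 0, 0, 0, 0], [0, 0, 0, 0, 0, 0, 0]]

```text
time: 11.8
ee_pos: [0.5133, -0.1316, 0.1031]
eef_rot: [0.738, 0.675, -0.0, -0.0]
ft_force: [0.4, -0.1, -0.5]
width: 0.0005
grip_force: 0.0
```

Run:
```python
from h import *
a=r.camera("scene");a0=cv2.cvtColor(cv2.imread("pics/scene0.png"),4)
d=a.astype(int).mean(2)-a0.astype(int).mean(2);np.set_printoptions(linewidth=200)
print(d[164:186,226:250].astype(int))
def pr(n,X): p=P(n)@np.r_[X,1]; return (p[:2]/p[2]).round(1)
s=r.read_state();print(pr("scene",s["ee_pos"]),np.round(s["joint_torque"],2))
save(np.hstack([cv2.resize(x[150:200,210:270],(400,340),interpolation=2) for x in(a0,a)]),"w4.png")
```

```text
[[-28 -16 -14 -15 -19 -23 -25 -32 -52 -72 -78 -83 -86 -80 -60 -32 -11  -2   2   1   3   3   4   1]
 [-36 -32 -23 -20 -19 -14 -15 -30 -53 -72 -86 -89 -88 -77 -58 -26  -7   2   3   3   2   2   4   0]
 [-34 -29 -17 -11  -4  -3  -8 -19 -43 -75 -92 -95 -87 -77 -51 -23  -2   2   3   4   0   2   3   1]
 [-20 -13  -4   0   0   2  -2 -17 -43 -73 -92 -93 -89 -74 -46 -19  -3   3   3   2   2   3   2   1]
 [ -5  -1   1   0   3   0   0 -14 -39 -72 -91 -95 -89 -70 -42 -14  -1   3   2   1   2   0   4   2]
 [  1   2   2   2   0   0   0 -10 -35 -68 -98 -96 -93 -74 -44 -17  -3   3   5   3   2   4   5   3]
 [  4   4   2   3   4   3   2  -7 -27 -61 -87 -94 -97 -85 -54 -23  -7   2   2   3   3   2   2   3]
 [  3   0   1   3   4   3   0  -5 -21 -54 -84 -94 -97 -90 -66 -35 -13  -1   1   6   5   3   2   2]
 [  3   3   5   0   2   1   2  -4 -20 -47 -79 -94 -90 -80 -65 -44 -23  -8   0   1   3   1   3   2]
 [  0   1   3   2   2   3  -1  -9 -25 -50 -70 -80 -76 -60 -45 -36 -24 -13  -3   0   1   1   1   4]
 [  0   2   2   1   3   1  -1 -12 -29 -46 -56 -59 -51 -36 -21 -14 -12  -8  -6   1   2  -1   1   2]
 [  3   2  
[... 471 characters left out ...]
 -8  -3   0]
 [  2   1   2   2   2   1   0  -3  -9 -19 -30 -31 -24 -13  -7  -3  -9  -6  -3  -5 -10 -15 -10  -2]
 [  2   2   1   2   0  -3  -8 -12 -24 -32 -36 -26 -14  -3   0   1   0  -2   1  -1  -2 -14 -19 -11]
 [  4   1  -1  -5 -15 -27 -30 -26 -23 -24 -17  -9  -2   2   2   3   2   1   1   4  -1 -13 -22 -21]
 [ -3  -8 -15 -29 -39 -48 -45 -24 -10  -5  -3   1   3   3   2   1   3   1   3   2   3  -5 -11 -14]
 [-14 -29 -39 -50 -50 -45 -33 -14  -2   0   2   3   3   3   3   2   2   4   1   3   3   2   0  -2]
 [-18 -34 -39 -38 -33 -23 -12  -3   2   2   3   4   2   3   2   3   4   2   1   4   2   3   2   0]]
[237.3 175.8] [-0.000e+00 -3.973e+01  6.260e+00 -3.524e+01 -6.000e-02  4.000e-02  1.000e-02]
```

View pics/w4.png

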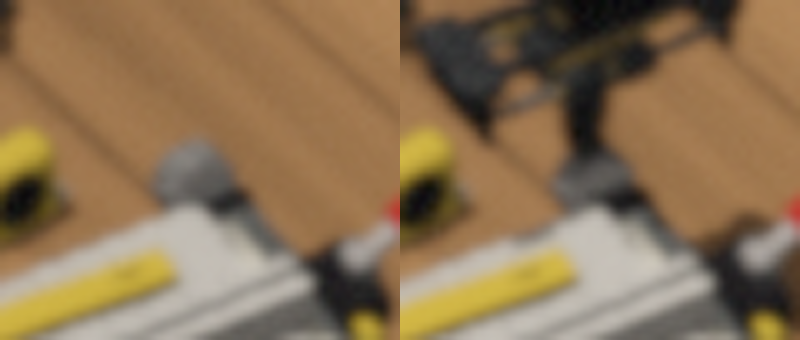

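The view shows the finger overlapping the upper part of the wheel, with its tip at about row 173.5. The wheel's silhouette centre is near (239,175), so the wheel sits about 8 mm nearer the robot than the network said. I'll refine by fitting the wheel's axis.

Run:
```python
from h import *
from scipy.optimize import least_squares
print(r.grasp_offset)
def pr(n,X): p=P(n)@np.c_[X,np.ones(len(X))].T; return (p[:2]/p[2]).T
c,s=np.cos(np.radians(-5)),np.sin(np.radians(-5));t=np.linspace(0,6.283,40)
def cen(n,x,y):
    L=np.array([[.025*np.cos(a),w,.1+.025*np.sin(a)] for a in t for w in(-.012,.012)])
    X=np.c_[x+c*L[:,0]-s*L[:,1],y+s*L[:,0]+c*L[:,1],L[:,2]];p=pr(n,X);return np.r_[p.min(0),p.max(0)]
for x in(.505,.512,.52): print(x,cen("top",x,-.131).round(1),cen("scene",x,-.131).round(1))
for n in("scene","top"):
    print(n,[(np.round(d["bbox"],1),round(d["conf"],2)) for d in r.find_in(n,"wheel")[:2]])
```

```text
0.0187
0.505 [284.3 186.8 293.8 203.8] [232.5 169.  245.6 182.1]
0.512 [284.2 184.5 293.7 201.5] [231.1 169.7 244.3 182.8]
0.52 [284.2 181.9 293.6 198.9] [229.5 170.5 242.7 183.6]
scene [(array([201.5, 169.8, 217.7, 186.6]), 0.29)]
top [(array([224. ,  88.9, 251.3, 202.7]), 0.36)]
```

Request:
drive_tool:
  moves:
    - [[0, 0, -0.012, 0, 0, 0, 0], [0, -0.007, 0, 0, 0, 0, 0], [0, 0, 0.004, 0, 0, 0, 0], [0, 0, 0.003, 0, 0, 0, 0], [0, 0, 0, 0, 0, 0, 0]]

```text
time: 12.45
ee_pos: [0.506, -0.1308, 0.1076]
eef_rot: [0.738, 0.675, -0.0, -0.0]
ft_force: [0.0, -0.1, 0.0]
width: 0.0005
grip_force: 0.0
```

Request:
drive_tool:
  moves:
    - [[0, 0, 0.001, 0, 0, 0, 0], [0, 0, 0.001, 0, 0, 0, 0], [0, 0, 0.001, 0, 0, 0, 0], [0, 0, 0, 0, 0, 0, 0]]

```text
time: 12.85
ee_pos: [0.5063, -0.131, 0.105]
eef_rot: [0.738, 0.675, -0.0, -0.0]
ft_force: [0.7, -0.0, -0.6]
width: 0.0002
grip_force: 0.0
```

Request:
drive_tool:
  moves:
    - [[0, 0, 0.001, 0, 0, 0, 0], [0, 0, 0.001, 0, 0, 0, 0], [0, 0, 0, 0, 0, 0, 0]]

```text
time: 13.15
ee_pos: [0.5063, -0.131, 0.1031]
eef_rot: [0.738, 0.675, -0.0, -0.0]
ft_force: [-0.6, 0.9, -0.4]
width: 0.0003
grip_force: 0.0
```

Request:
drive_tool:
  moves:
    - [[0, 0, 0.001, 0, 0, 0, 0], [0, 0, 0.001, 0, 0, 0, 0], [0, 0, 0, 0, 0, 0, 0]]

```text
time: 13.45
ee_pos: [0.5063, -0.1309, 0.1011]
eef_rot: [0.738, 0.675, -0.0, -0.0]
ft_force: [0.4, -0.3, -0.4]
width: 0.0006
grip_force: 0.0
```

Request:
drive_tool:
  moves:
    - [[0, 0, 0.001, 0, 0, 0, 0], [0, 0, 0.001, 0, 0, 0, 0], [0, 0, 0, 0, 0, 0, 0]]

```text
time: 13.75
ee_pos: [0.5064, -0.131, 0.0992]
eef_rot: [0.738, 0.675, 0.0, -0.0]
ft_force: [-0.0, -0.0, -0.0]
width: 0.0005
grip_force: 0.0
```

Run:
```python
from h import *
rel()
a=r.camera("scene");a0=cv2.cvtColor(cv2.imread("pics/scene0.png"),4)
d=a.astype(int).mean(2)-a0.astype(int).mean(2);np.set_printoptions(linewidth=200)
print(d[166:184,230:250].astype(int))
print(a[166:184,230:250].mean(2).astype(int))
```

```text
t 13.75 tcp [ 0.5064 -0.131   0.0992] to target(tool) [ 0.0005  0.0056 -0.0258] yaw_y -5.16 z [ 0.  0. -1.] F [-0. -0. -0.] w 0.0005 q [-0.48  0.22  0.73  1.88 -0.16  1.1   0.22]
[[ -17  -10   -6   -2   -7  -27  -60  -85  -88  -86  -81  -66  -30  -11   -1    3    2    4    3    2]
 [  -4    0    1    1   -6  -22  -59  -87  -93  -88  -82  -55  -25   -7    2    1    3    4    2    3]
 [   0    2    2    1   -3  -24  -58  -86  -95  -91  -80  -51  -20   -3    0    1    2    0    4    3]
 [   1    2    3    1   -5  -26  -57  -86  -96  -99  -82  -53  -21   -1    5    3    2    2    4    3]
 [   4    3    3    1   -6  -25  -55  -87  -99  -98  -86  -54  -22   -4    2    2    3    3    2    4]
 [   6    3    1   -1   -8  -30  -58  -82 -102  -99  -94  -57  -26   -3    1    4    5    4    2    2]
 [   0    3    5   -2  -13  -32  -62  -85  -94  -90  -80  -60  -31  -12   -3    2    2    4    2    0]
 [   2    2    0   -4  -16  -34  -54  -71  -80  -71  -54  -42  -25  -13   -2    1    2    1    2    5]
 [   4    0    0   -5  -10  -20  -40  -50  -53  -40  -25  -16  -13   -9   -4    1    4    0    3 
[... 1728 characters left out ...]
87  87  87  90 103 110 114 114 113]
 [108 106 107 106 110 111 106  97  91  91  91  87  82  75  79  92 103 108 114 114]
 [111 105 104 105 110 114 109 100  91  85  80  76  65  59  57  66  81  98 109 115]
 [117 110 100  98 102 104 102  96  87  76  68  56  43  39  34  41  55  80 102 113]
 [122 117 110  98  90  94  97  95  90  80  66  46  29  26  23  34  45  66  93 112]
 [122 120 117 104  99 101 105 114 122 123 106  73  45  38  45  57  61  71  91 106]
 [123 122 118 116 115 128 139 148 161 165 151 119  85  75  81  87  84  83  86  96]
 [121 119 119 125 141 160 172 178 182 184 176 156 130 118 118 114 104  91  85  90]
 [122 120 125 141 164 179 187 188 189 189 185 176 164 152 146 137 122 102  89  88]]
```

Request:
drive_tool:
  moves:
    - [[0, 0, 0.001, 0, 0, 0, 0], [0, 0, 0.001, 0, 0, 0, 0], [0, 0, 0, 0, 0, 0, 0]]

```text
time: 14.1
ee_pos: [0.5077, -0.1311, 0.0987]
eef_rot: [0.738, 0.675, 0.001, 0.001]
ft_force: [-1.9, 0.8, 12.5]
width: 0.0003
grip_force: 6.4
```

Request:
drive_tool:
  moves:
    - [[0, 0, 0.001, 0, 0, 0, 0], [0, 0, 0.001, 0, 0, 0, 0], [0, 0, 0, 0, 0, 0, 0]]

```text
time: 14.4
ee_pos: [0.5096, -0.1313, 0.0984]
eef_rot: [0.738, 0.675, 0.003, 0.002]
ft_force: [-1.0, 1.4, 24.0]
width: 0.0005
grip_force: 12.3
```

Run:
```python
from h import *
rel();s=r.read_state();print(np.round(s["joint_torque"],2),s["ft_force"],s["torque"],s["joint_vel"])
a=r.camera("scene");np.set_printoptions(linewidth=200)
print(a[166:184,230:250].mean(2).astype(int))
def pr(n,X): p=P(n)@np.r_[X,1]; return (p[:2]/p[2]).round(1)
print(pr("scene",s["ee_pos"]))
```

```text
t 14.4 tcp [ 0.5096 -0.1313  0.0984] to target(tool) [ 0.0005  0.0025 -0.0266] yaw_y -5.15 z [ 0.007  0.    -1.   ] F [-1.   1.4 24. ] w 0.0005 q [-0.48  0.22  0.73  1.88 -0.17  1.09  0.22]
[ 4.900e-01 -2.933e+01  4.740e+00 -2.525e+01  1.900e-01 -4.500e-01
  1.000e-02] [-0.99888072  1.41074495 24.03779482] [ 0.19993593  0.33698333 -0.02928034] [ 2.93482534e-05  1.18669990e-03  2.65781060e-04 -8.62415001e-04
  1.33976891e-03 -1.17407897e-04  6.54835603e-05]
[[101 106 110 105  88  60  32  22  21  21  26  58  90 109 116 119 118 122 123 121]
 [112 117 118 113  96  68  37  18  20  23  35  62  93 107 115 117 118 121 123 123]
 [121 120 119 115 103  72  44  19  21  27  45  73  97 109 114 115 116 119 120 121]
 [125 122 119 117 102  77  45  17  21  27  43  73  97 110 113 115 115 115 120 122]
 [123 124 123 118 105  77  45  25  13  24  45  68  95 108 111 112 113 115 117 120]
 [123 123 122 120 105  78  46  24  23  22  38  64  86 106 112 112 112 115 114 117]
 [120 122 124 118 106  81  52  30  26  35  42  61  84  98 107 110 113 113 114 115]
 [118 120 121 114 102  80  61  44  43  50  64  72  82  89 
[... 169 characters left out ...]
 101 112 115 112 115]
 [105 103 100 102 109 106  98  90  90  88  89  86  81  74  81  92 104 110 113 112]
 [110 103  95  95 105 107 100  92  87  85  80  75  65  59  59  67  83  98 109 115]
 [115 109  99  96  99 101  99  92  86  74  65  57  44  37  32  36  57  80 104 113]
 [121 117 108 101  99 101  98  96  92  79  65  45  33  27  25  32  44  68  95 110]
 [124 120 116 107 102 102 108 114 121 124 108  72  49  41  46  55  61  71  89 106]
 [124 122 118 114 115 127 140 150 162 165 152 120  85  73  80  85  84  82  87 100]
 [122 118 119 125 141 161 173 179 182 183 177 155 129 118 118 113 102  92  86  91]
 [119 120 127 144 164 180 187 189 189 188 185 176 163 152 145 139 122 101  90  88]]
[238.1 176.3]
```

Contact is at reported z≈0.099, with a stiffness of about 6.5 N/mm. I'll lift, go back and make a rolling stroke.

Request:
drive_tool:
  moves:
    - [[0, 0, -0.008, 0, 0, 0, 0], [0, -0.008, 0, 0, 0, 0, 0], [0, -0.007, 0, 0, 0, 0, 0], [0, 0, 0.003, 0, 0, 0, 0], [0, 0, 0.002, 0, 0, 0, 0], [0, 0, 0, 0, 0, 0, 0]]

```text
time: 15.05
ee_pos: [0.4912, -0.1294, 0.0976]
eef_rot: [0.738, 0.675, -0.0, -0.0]
ft_force: [0.4, 0.4, -0.5]
width: 0.0006
grip_force: 0.0
```

Request:
drive_tool:
  moves:
    - [[0, 0.004, 0, 0, 0, 0, 0], [0, 0.004, 0, 0, 0, 0, 0]]

```text
time: 15.25
ee_pos: [0.4997, -0.1305, 0.0985]
eef_rot: [0.738, 0.675, -0.0, -0.0]
ft_force: [-3.7, 0.1, 8.7]
width: 0.0005
grip_force: 4.6
```

Request:
drive_tool:
  moves:
    - [[0, 0.004, 0, 0, 0, 0, 0], [0, 0.004, 0, 0, 0, 0, 0]]

```text
time: 15.45
ee_pos: [0.5084, -0.1313, 0.0989]
eef_rot: [0.738, 0.675, 0.0, 0.0]
ft_force: [-2.6, -0.1, 8.2]
width: 0.0003
grip_force: 3.7
```

Request:
drive_tool:
  moves:
    - [[0, 0.004, 0, 0, 0, 0, 0], [0, 0.004, 0, 0, 0, 0, 0]]

```text
time: 15.65
ee_pos: [0.5161, -0.132, 0.0986]
eef_rot: [0.738, 0.675, 0.0, 0.0]
ft_force: [-2.6, 0.7, 8.6]
width: 0.0004
grip_force: 3.6
```

Request:
drive_tool:
  moves:
    - [[0, 0.004, 0, 0, 0, 0, 0], [0, 0.004, 0, 0, 0, 0, 0]]

```text
time: 15.85
ee_pos: [0.5239, -0.1325, 0.0981]
eef_rot: [0.738, 0.675, 0.0, 0.0]
ft_force: [0.1, 0.2, -0.4]
width: 0.0005
grip_force: 0.0
```

```bash
cat >> h.py <<'E'
sx=np.array([np.cos(np.radians(-5)),np.sin(np.radians(-5)),0]); sy=np.array([-sx[1],sx[0],0])
def gap():
    b=r.camera("top").astype(float); Rr,G,B=b[...,0],b[...,1],b[...,2]
    yel=np.clip(np.minimum(Rr,G)-B-40,0,None); red=np.clip(Rr-np.maximum(G,B)-25,0,None)
    o={}
    for k,m,(r0,r1,c0,c1) in(("yel",yel,(182,197,215,238)),("red",red,(178,190,216,228))):
        w=m[r0:r1,c0:c1]; yy,xx=np.mgrid[r0:r1,c0:c1]; p=np.array([(w*xx).sum(),(w*yy).sum()])/w.sum(); o[k]=p
        X=atz("top",p,.126); print(k,p.round(2),"saw-y",(X@sy*1e3).round(2),"saw-x",(X@sx*1e3).round(1),"w",w.sum().round())
    n=yel[182:197,215:238]
    print(n[:, :].astype(int)) if 0 else None
    return b
E
python3 - <<'E'
from h import *
np.set_printoptions(linewidth=200)
b0=cv2.cvtColor(cv2.imread("pics/top0.png"),4).astype(int)
b=gap().astype(int)
for x in(b0,b):
    print("yellow\n",(np.minimum(x[...,0],x[...,1])-x[...,2])[182:197,216:232]);print("red\n",(x[...,0]-np.maximum(x[...,1],x[...,2]))[179:190,216:228])
E
```

```text
yel [224.79 191.72] saw-y 105.0 saw-x 506.9 w 1694.0
red [221.17 183.49] saw-y 117.96 saw-x 530.8 w 130.0
yellow
 [[ 11   9   9   8   7   7   6   8   7   8   8   8   8   9   8   9]
 [ 14  14  12  10   8   6   5   7   9   9  10  11  12  11  10   9]
 [ 17  16  14  11   8   6   6  10  14  14  15  16  15  15  14  13]
 [ 18  17  15  12   8   7   9  16  21  19  18  16  17  17  17  17]
 [ 16  16  15  12   9   8  14  26  35  27  18  16  18  18  17  17]
 [ 11  11  11   9   8   7  17  38  55  33  16  15  16  16  17  16]
 [  1   2   3   3   2   2  16  49  73  39  10   6   9  10  12  12]
 [ -3  -2  -2  -2  -3   0  22  64  84  51  19  12  10   5   1   4]
 [ -2  -2  -2  -3  -4   4  34  83 102  86  68  58  46  20   1  -2]
 [ -1  -2  -1  -2  -4   7  45  99 126 123 117 109  90  48   7  -2]
 [ -1  -3  -2  -3  -3   8  49 103 129 132 131 128 108  59   8  -1]
 [ -2  -2  -2  -3  -4   8  43  88 109 114 116 114  97  48   4  -3]
 [  3   1   1   0  -2   3  21  49  63  69  74  75  60  26  -1  -2]
 [  8   7   6   6   4   4   7  13  19  21  26  28  21   4  -2  -1]
 [ 13  12  12  12  12  12  10   8   8   9   8   
[... 1203 characters left out ...]
-1  -2  -3  -3  -1  21  65  99 109 111 112 100  62  17  -2  -1]
 [  2   2   2  -1   1   9  33  54  61  65  71  63  32   5  -2  -1]
 [  8   6   7   6   5   4   9  14  18  21  26  22   8  -2  -2   0]
 [ 12  12  12  12  10  11   9   9   7   7   8   5   0  -2  -1  -1]]
red
 [[ 4  3  3  4  3  4  2  2  2  3  3  3]
 [ 3  3  3  3  3  5  3  3  2  3  3  3]
 [ 2  3  3  3  9 15  9  4  2  2  3  3]
 [ 2  2  2  5 22 39 24  5  2  2  3  3]
 [ 3  3  2  5 28 62 39  8  1  2  3  2]
 [ 4  4  2  5 26 58 37  7  2  2  3  3]
 [ 5  4  4  5 17 41 25  6  4  3  4  3]
 [ 5  4  3  3  8 19 15  9  8  6  4  4]
 [ 1  1  0  1  2  4  9 12 11  5  2  2]
 [-3 -2 -2 -3 -3  0  9 15 13  4 -1  0]
 [-4 -4 -3 -4 -3  1 12 20 17  8  4  2]]
```

```bash
cat >> h.py <<'E'
def meas(b):
    b=b.astype(float);Y=np.minimum(b[...,0],b[...,1])-b[...,2];D=b[...,0]-np.maximum(b[...,1],b[...,2])
    def c(M,row,c0,c1,half=2.6):
        v=M[row,c0:c1];x=np.arange(c0,c1);k=c0+v.argmax();bg=np.median(v) 
        w=np.clip(v-bg-3,0,None)*(abs(x-k)<=2);return np.r_[(w*x).sum()/w.sum(),row]
    f=lambda p:atz("top",p,.126)@sy*1e3
    n=[f(c(Y,q,217,229)) for q in(187,188,189)];m=[f(c(D,q,217,226)) for q in(182,183,184)]
    wb=np.clip(Y[190:195,216:234]-30,0,None);xx=np.arange(216,234);yb=f(((wb.sum(0)*xx).sum()/wb.sum(),192.))
    print("needle",np.round(n,2),"mark",np.round(m,2),"gap",round(np.mean(m)-np.mean(n),2),"block",yb.round(2))
E
python3 - <<'E'
from h import *
meas(cv2.cvtColor(cv2.imread("pics/top0.png"),4));[meas(r.camera("top")) for i in range(3)]
E
```

```text
needle [108.83 108.81 108.4 ] mark [118.75 118.27 117.95] gap 9.64 block 102.95
needle [110.48 110.52 110.06] mark [118.74 118.28 118.01] gap 7.99 block 104.71
needle [110.59 110.62 110.06] mark [118.74 118.29 117.96] gap 7.9 block 104.69
needle [110.51 110.56 110.04] mark [118.75 118.26 117.95] gap 7.95 block 104.7
```

Request:
drive_tool:
  moves:
    - [[0, 0, -0.006, 0, 0, 0, 0], [0, -0.034, 0, 0, 0, 0, 0], [0, 0, 0.006, 0, 0, 0, 0], [0, 0, 0, 0, 0, 0, 0], [0, 0.006, 0, 0, 0, 0, 0], [0, 0.006, 0, 0, 0, 0, 0], [0, 0.006, 0, 0, 0, 0, 0], [0, 0.006, 0, 0, 0, 0, 0], [0, 0.006, 0, 0, 0, 0, 0], [0, 0.004, 0, 0, 0, 0, 0]]

```text
time: 17.05
ee_pos: [0.5244, -0.1326, 0.0981]
eef_rot: [0.738, 0.675, -0.0, 0.0]
ft_force: [0.6, -0.3, -0.5]
width: 0.0004
grip_force: 0.0
```

```bash
python3 -c "
from h import *
meas(r.camera('top'));rel()"
```

```text
needle [111.87 111.64 111.28] mark [118.79 118.29 117.96] gap 6.75 block 105.99
t 17.1 tcp [ 0.5246 -0.1326  0.0981] to target(tool) [ 0.0004 -0.0127 -0.0269] yaw_y -5.13 z [ 0.    -0.001 -1.   ] F [-0.4  1.5  0.5] w 0.0007 q [-0.47  0.27  0.73  1.84 -0.2   1.11  0.24]
```

Request:
drive_tool:
  moves:
    - [[0, 0, -0.006, 0, 0, 0, 0], [0, -0.034, 0, 0, 0, 0, 0], [0, 0, 0.006, 0, 0, 0, 0], [0, 0, 0, 0, 0, 0, 0], [0, 0.006, 0, 0, 0, 0, 0], [0, 0.006, 0, 0, 0, 0, 0], [0, 0.006, 0, 0, 0, 0, 0], [0, 0.006, 0, 0, 0, 0, 0], [0, 0.006, 0, 0, 0, 0, 0], [0, 0.004, 0, 0, 0, 0, 0]]

```text
time: 18.1
ee_pos: [0.5245, -0.1326, 0.0982]
eef_rot: [0.738, 0.675, -0.0, 0.0]
ft_force: [0.5, 0.5, 0.1]
width: 0.0006
grip_force: 0.0
```

Request:
drive_tool:
  moves:
    - [[0, 0, -0.006, 0, 0, 0, 0], [0, -0.034, 0, 0, 0, 0, 0], [0, 0, 0.006, 0, 0, 0, 0], [0, 0, 0, 0, 0, 0, 0], [0, 0.006, 0, 0, 0, 0, 0], [0, 0.006, 0, 0, 0, 0, 0], [0, 0.006, 0, 0, 0, 0, 0], [0, 0.006, 0, 0, 0, 0, 0], [0, 0.006, 0, 0, 0, 0, 0], [0, 0.004, 0, 0, 0, 0, 0]]

```text
time: 19.1
ee_pos: [0.5244, -0.1326, 0.0981]
eef_rot: [0.738, 0.675, -0.0, 0.0]
ft_force: [0.3, -1.3, 0.4]
width: 0.0009
grip_force: 0.0
```

Request:
drive_tool:
  moves:
    - [[0, 0, -0.006, 0, 0, 0, 0], [0, -0.034, 0, 0, 0, 0, 0], [0, 0, 0.006, 0, 0, 0, 0], [0, 0, 0, 0, 0, 0, 0], [0, 0.006, 0, 0, 0, 0, 0], [0, 0.006, 0, 0, 0, 0, 0], [0, 0.006, 0, 0, 0, 0, 0], [0, 0.006, 0, 0, 0, 0, 0], [0, 0.006, 0, 0, 0, 0, 0], [0, 0.004, 0, 0, 0, 0, 0]]

```text
time: 20.1
ee_pos: [0.5245, -0.1326, 0.0982]
eef_rot: [0.738, 0.675, -0.0, 0.0]
ft_force: [-0.5, -0.8, -0.5]
width: 0.0005
grip_force: 0.0
```

```bash
python3 -c "
from h import *
b=r.camera('top');meas(b);rel();np.set_printoptions(linewidth=200)
x=b.astype(int);print((np.minimum(x[...,0],x[...,1])-x[...,2])[182:197,216:232]);print('red\n',(x[...,0]-np.maximum(x[...,1],x[...,2]))[179:190,216:228])"
```

```text
needle [115.22 115.04 114.54] mark [118.79 118.32 117.98] gap 3.43 block 109.07
t 20.15 tcp [ 0.5247 -0.1325  0.0981] to target(tool) [ 0.0004 -0.0128 -0.0269] yaw_y -5.13 z [ 0.    -0.001 -1.   ] F [0.4 0.3 0.1] w 0.0006 q [-0.48  0.27  0.74  1.84 -0.2   1.11  0.25]
[[ 11  10   9   8   7   6   6   7   7   9   8   8   8   9   8   8]
 [ 15  13  12  10   7   6   5   7   8  10  10  10  11  10   9   8]
 [ 16  16  15  11   9   7  11   9  11  14  15  16  15  15  14  11]
 [ 18  18  15  10   9  17  22  15  13  15  17  17  17  17  16  15]
 [ 16  16  15  11  12  31  42  21  13  16  18  17  18  17  17  16]
 [ 10  10  11   7  14  45  58  27  12  13  15  15  16  17  16  14]
 [  0   2   1   1  17  53  68  32   6   3   7   8  10  11  12  10]
 [ -2  -2  -4   1  25  64  78  47  20  17  13   4   0   2   5   3]
 [ -3  -4  -4   6  41  88 103  87  73  68  56  26   2  -2  -1  -1]
 [ -2  -3  -3  11  57 109 127 122 119 117 101  50   5  -3  -1  -1]
 [ -2  -3  -3  13  61 111 129 128 130 128 111  56   5  -3  -1   0]
 [ -1  -3  -2  13  50  90 104 106 108 108  91  44   2  -3  -2  -1]
 [  1   2   1   7  23  45  55  59  60  63  52  21  -2  -2  -1  -1]
 [  7   6   5   5   7  10  12  13  18  19  15   2  -1  -1   0   0]
 [ 12  12  11  12  10  10   9   8   8   7   3  -2  -1  -1  -2   0]]
red
 [[ 3  3  4  3  3  3  3  2  3  3  3  3]
 [ 2  3  3  3  4  5  3  2  2  3  4  3]
 [ 3  3  2  3  8 14  9  4  2  2  3  3]
 [ 2  2  1  4 22 40 24  5  2  2  2  2]
 [ 3  3  1  5 29 61 39  7  2  1  3  3]
 [ 4  4  3  5 25 59 36  8  2  3  3  3]
 [ 4  4  3  5 18 41 27  6  3  4  4  4]
 [ 4  3  2  2  9 24 20  8  3  4  4  4]
 [ 1  1  0  0  5 17 21 10  2  2  3  3]
 [-3 -2 -3 -3  2 15 20 10  0 -1 -1  0]
 [-3 -3 -4 -2  6 18 20 14  7  5  3 -1]]
```

Run:
```python
from h import *
b=cv2.cvtColor(cv2.imread("pics/top0.png"),4).astype(float).mean(2)
def edge_rows(cols,r0f,half,sign):
    out=[]
    for c in cols:
        r0=int(round(r0f(c)));v=b[r0-half:r0+half+1,c];g=np.clip(sign*np.diff(v),0,None);k=g.argmax();s=slice(max(0,k-2),k+3)
        out.append((c,r0-half+.5+(g[s]*np.arange(len(g))[s]).sum()/g[s].sum()))
    return np.array(out)
def yaw(p,z):
    X=np.array([atz("top",q,z) for q in p]);k=np.polyfit(X[:,1],X[:,0],1);res=X[:,0]-np.polyval(k,X[:,1]);ok=abs(res)<2*res.std()+1e-6
    k=np.polyfit(X[ok,1],X[ok,0],1);return np.degrees(np.arctan(-k[0])).round(2),res.std().round(5)
# strip front edge: crop (138,298)->(487,328)
f=lambda c:110+(298+(4*(c-150)-138)*30/349)/4
cols=[c for c in range(187,270) if not 214<c<249]
print("strip front",yaw(edge_rows(cols,f,3,-1),.112))
# rail front edge: crop (85,318)->(480,357)
# table right edge, crop (537,0)->(515,305): subpixel col per row
bt=b.T
def edge_cols(rows,c0f,half,sign):
    out=[]
    for q in rows:
        c0=int(round(c0f(q)));v=b[q,c0-half:c0+half+1];g=np.clip(sign*np.diff(v),0,None);k=g.argmax();s=slice(max(0,k-2),k+3)
        out.append((c0-half+.5+(g[s]*np.arange(len(g))[s]).sum()/g[s].sum(),q))
    return np.array(out)
def yawx(p,z):
    X=np.array([atz("top",q,z) for q in p]);k=np.polyfit(X[:,0],X[:,1],1);res=X[:,1]-np.polyval(k,X[:,0]);return np.degrees(np.arctan(k[0])).round(2),res.std().round(5)
print("table right",yawx(edge_cols(range(100,182),lambda q:150+(537-22*(4*(q-110))/305)/4,4,-1),.12))
print("table left",yawx(edge_cols(range(100,174),lambda q:150+(97-35*(4*(q-110))/275)/4,4,1),.12))
p0=atz("top",(221,183.),.126)
for yw in(-4.5,-5.5):
    pass
```

```text
strip front (np.float64(-5.84), np.float64(0.00029))
table right (np.float64(-5.81), np.float64(0.00048))
table left (np.float64(-5.97), np.float64(0.0004))
```

Request:
drive_tool:
  moves:
    - [[0, 0, -0.006, 0, 0, 0, 0], [0, -0.034, 0, 0, 0, 0, 0], [0, 0, 0.006, 0, 0, 0, 0], [0, 0, 0, 0, 0, 0, 0], [0, 0.006, 0, 0, 0, 0, 0], [0, 0.006, 0, 0, 0, 0, 0], [0, 0.006, 0, 0, 0, 0, 0], [0, 0.006, 0, 0, 0, 0, 0], [0, 0.006, 0, 0, 0, 0, 0], [0, 0.004, 0, 0, 0, 0, 0]]

```text
time: 21.15
ee_pos: [0.5243, -0.1326, 0.0981]
eef_rot: [0.738, 0.675, -0.0, 0.0]
ft_force: [0.2, 0.1, 0.2]
width: 0.0004
grip_force: 0.0
```

Request:
drive_tool:
  moves:
    - [[0, 0, -0.006, 0, 0, 0, 0], [0, -0.034, 0, 0, 0, 0, 0], [0, 0, 0.006, 0, 0, 0, 0], [0, 0, 0, 0, 0, 0, 0], [0, 0.006, 0, 0, 0, 0, 0], [0, 0.006, 0, 0, 0, 0, 0], [0, 0.006, 0, 0, 0, 0, 0], [0, 0.006, 0, 0, 0, 0, 0], [0, 0.006, 0, 0, 0, 0, 0], [0, 0.004, 0, 0, 0, 0, 0]]

```text
time: 22.15
ee_pos: [0.5245, -0.1326, 0.0981]
eef_rot: [0.738, 0.675, -0.0, 0.0]
ft_force: [-0.4, -0.0, -0.6]
width: 0.0008
grip_force: 0.0
```

```bash
sed -i 's/radians(-5)/radians(-5.85)/g' h.py
python3 - <<'E'
from h import *
b=r.camera('top');meas(b);a=r.camera('scene');rel();np.set_printoptions(linewidth=200)
for n in("top","scene"):
    for q in("pointer_tip","gauge_mark"):
        print(n,q,[(np.round(x["at"],1),round(x["conf"],2),(atz(n,x["at"],.126)@sy*1e3).round(1)) for x in r.place_of(n,q)[:1]])
x=b.astype(int);print((np.minimum(x[...,0],x[...,1])-x[...,2])[182:194,216:232]);print('red\n',(x[...,0]-np.maximum(x[...,1],x[...,2]))[179:190,216:228])
a0=cv2.imread("pics/scene0.png")[...,::-1].astype(int)
for x in(a0,a.astype(int)):
    print("scene yel\n",(np.minimum(x[...,0],x[...,1])-x[...,2])[190:207,256:270]);print('red\n',(x[...,0]-np.maximum(x[...,1],x[...,2]))[197:210,256:270])
E
```

```text
needle [124.88 124.94 124.43] mark [126.71 126.2  125.85] gap 1.5 block 119.24
t 22.25 tcp [ 0.524  -0.1326  0.098 ] to target(tool) [ 0.0005 -0.0121 -0.027 ] yaw_y -5.15 z [-0.    -0.001 -1.   ] F [-0.7  0.8 -0.3] w 0.0003 q [-0.49  0.27  0.75  1.84 -0.21  1.11  0.25]
top pointer_tip []
top gauge_mark [(array([218.9, 183.9]), 0.51, np.float64(132.4))]
scene pointer_tip [(array([262.4, 200.6]), 0.81, np.float64(117.1))]
scene gauge_mark []
[[ 10   9   9   8   6   6   7   7   7   7   8   8   8   9   7   8]
 [ 15  14  12  11   7   4   6   8   8  10   9  11  11  11   9   8]
 [ 16  17  14  11   8   8   9   9  11  14  14  15  15  15  14  11]
 [ 17  17  14  11  11  19  18  12  13  16  16  17  17  17  16  13]
 [ 16  15  14  13  21  38  31  17  14  15  17  17  18  17  17  12]
 [ 11  10  10  13  32  57  40  17  12  14  15  15  17  16  15  10]
 [  0   0  -1  12  47  72  44  12   4   6   7   9  10  11   9   7]
 [ -3  -4   0  22  67  90  62  28  19  13   5  -1   0   3   2   2]
 [ -4  -3   4  36  88 111  96  80  72  57  25   2  -3  -2  -1  -2]
 [ -3  -3   6  45 100 126 125 120 118 101  52   7  -2
[... 3095 characters left out ...]
   9   9   8   8   8   7   8   7   5   4   8  15]
 [  8   8   9   9   9   9   9  10  11  10   9   5   4  10]]
red
 [[ 3  3  0 -1  0  2  4  7 16 19 19 13 11 10]
 [ 3  1  1 -1  0 -1  2 12 20 24 23 21 17 19]
 [ 3  4  3  1  2  0  2 10 23 24 25 24 22 23]
 [ 5  5  3  4  3  5  5 13 20 23 23 22 23 28]
 [ 6  6  6  6  8 13 20 20 18 20 22 22 22 32]
 [ 5  6  6  7 12 23 36 32 18 15 14 16 21 34]
 [ 6  6  6  9 16 34 48 35 15  7  5  6 17 32]
 [ 6  6  6  9 17 33 41 26 11  2  2  3 12 26]
 [ 6  6  6  8 12 18 22 15  8  3  1  1  7 19]
 [ 6  7  5  6  7  9 10  9  6  4  2  2  3  9]
 [ 4  6  5  6  5  7  7  6  6  6  5  3  0  2]
 [ 6  6  5  5  7  6  7  6  7  6  5  4  2  1]
 [ 5  6  4  5  5  5  5  6  7  6  6  5  3  1]]
```

Request:
drive_tool:
  moves:
    - [[0, 0, -0.006, 0, 0, 0, 0], [0, -0.034, 0, 0, 0, 0, 0], [0, 0, 0.006, 0, 0, 0, 0], [0, 0, 0, 0, 0, 0, 0], [0, 0.006, 0, 0, 0, 0, 0], [0, 0.006, 0, 0, 0, 0, 0], [0, 0.006, 0, 0, 0, 0, 0], [0, 0.002, 0, 0, 0, 0, 0], [0, 0, 0, 0, 0, 0, 0], [0, 0, -0.03, 0, 0, 0, 0]]

```text
time: 23.45
ee_pos: [0.5085, -0.1308, 0.1261]
eef_rot: [0.738, 0.675, -0.002, -0.001]
ft_force: [0.5, 1.0, -0.3]
width: 0.0001
grip_force: 0.0
```

Run:
```python
from h import *
b=r.camera('top');meas(b);a=r.camera('scene');rel()
def cen(x,M,r0,r1,c0,c1,t):
    w=np.clip(M[r0:r1,c0:c1]-t,0,None);yy,xx=np.mgrid[r0:r1,c0:c1];return (w*xx).sum()/w.sum(),(w*yy).sum()/w.sum()
f=lambda x:(x[...,0].astype(float)-np.maximum(x[...,1],x[...,2]))
y=lambda x:np.minimum(x[...,0],x[...,1]).astype(float)-x[...,2]
pt=cen(b,f(b),180,186,218,225,12);ps=cen(a,f(a),200,208,258,266,16)
print("red",pt,ps,tri(ps,pt).round(4))
qt=cen(b,y(b),189,196,216,232,40);qs=cen(a,y(a),195,205,260,272,50)
print("block",qt,qs,tri(qs,qt).round(4))
```

```text
needle [125.74 125.72 124.95] mark [126.66 126.14 125.82] gap 0.74 block 119.9
t 23.55 tcp [ 0.5121 -0.132   0.1312] to target(tool) [ 0.001  -0.0003  0.0062] yaw_y -5.17 z [ 0.004 -0.001 -1.   ] F [ 0.8 -0.8  0. ] w 0.0003 q [-0.52  0.19  0.77  1.84 -0.15  1.16  0.21]
red (np.float64(221.1231884057971), np.float64(183.44927536231884)) (np.float64(262.3551401869159), np.float64(202.74766355140187)) [0.5386 0.0719 0.1259]
block (np.float64(222.1820263308529), np.float64(191.6078992558672)) (np.float64(266.0731707317073), np.float64(199.68466898954705)) [0.5155 0.0676 0.125 ]
```

Pointer and mark are now about 0.4 mm apart, so one more small nudge should close the gap.

Request:
drive_tool:
  moves:
    - [[0, -0.02, 0, 0, 0, 0, 0], [0, 0, 0.02, 0, 0, 0, 0], [0, 0, 0.01, 0, 0, 0, 0], [0, 0, 0, 0, 0, 0, 0], [0, 0.006, 0, 0, 0, 0, 0], [0, 0.006, 0, 0, 0, 0, 0], [0, 0.001, 0, 0, 0, 0, 0], [0, 0, 0, 0, 0, 0, 0]]

```text
time: 24.35
ee_pos: [0.5036, -0.1309, 0.0989]
eef_rot: [0.738, 0.675, 0.0, 0.001]
ft_force: [0.7, -0.4, 4.6]
width: 0.0006
grip_force: 2.1
```

Request:
drive_tool:
  moves:
    - [[0, 0, -0.03, 0, 0, 0, 0], [0, 0, -0.04, 0, 0, 0, 0], [0, 0, -0.02, 0, 0, 0, 0], [0, 0, 0, 0, 0, 0, 0]]

```text
time: 24.75
ee_pos: [0.5045, -0.1309, 0.1913]
eef_rot: [0.738, 0.675, 0.002, 0.002]
ft_force: [-0.1, -0.0, -1.6]
width: 0.0003
grip_force: 0.0
```

Run:
```python
from h import *
b=r.camera('top');meas(b);meas(r.camera('top'));a=r.camera('scene')
# lever pad: strong red blob
for n,x in(("top",b),("scene",a)):
    x=x.astype(float);D=np.clip(x[...,0]-np.maximum(x[...,1],x[...,2])-60,0,None)
    r0,r1,c0,c1=(200,222,224,250) if n=="top" else (170,190,262,285)
    w=D[r0:r1,c0:c1];yy,xx=np.mgrid[r0:r1,c0:c1];p=((w*xx).sum()/w.sum(),(w*yy).sum()/w.sum())
    k=np.argwhere(w>40);print(n,np.round(p,2),"ext",k.min(0)+[r0,c0],k.max(0)+[r0,c0])
    if n=="top": pt=p
    else: ps=p
T=tri(ps,pt);print("pad",T.round(4),atz("top",pt,.166).round(4),atz("scene",ps,.166).round(4));rel(T)
```

```text
needle [126.44 126.28 125.36] mark [126.66 126.2  125.86] gap 0.21 block 120.53
needle [126.35 126.33 125.4 ] mark [126.66 126.17 125.8 ] gap 0.18 block 120.5
top [232.42 210.06] ext [206 228] [214 237]
scene [273.29 181.46] ext [179 270] [185 277]
pad [0.455  0.0345 0.1634] [0.4539 0.035  0.166 ] [0.4571 0.0362 0.166 ]
t 24.9 tcp [ 0.5022 -0.1304  0.1875] to target(tool) [ 0.16   -0.0618  0.0241] yaw_y -5.14 z [-0.001  0.    -1.   ] F [-0.5 -0.1 -0.4] w 0.0004 q [-0.56  0.11  0.79  1.79 -0.08  1.28  0.16]
```

Request:
drive_tool:
  moves:
    - [[0.02, -0.01, 0, 0, 0, 0, 0], [0.04, -0.016, 0, 0, 0, 0, 0], [0.04, -0.016, 0, 0, 0, 0, 0], [0.04, -0.016, 0, 0, 0, 0, 0], [0.017, -0.008, 0, 0, 0, 0, 0], [0, 0, 0, 0, 0, 0, 0], [0, 0, 0.02, 0, 0, 0, 0], [0, 0, 0.01, 0, 0, 0, 0], [0, 0, 0, 0, 0, 0, 0]]

```text
time: 25.8
ee_pos: [0.4497, 0.0306, 0.1565]
eef_rot: [0.739, 0.674, -0.002, -0.001]
ft_force: [-0.2, 0.6, -0.0]
width: 0.0004
grip_force: 0.0
```

Run:
```python
from h import *
rel(np.array([.45,.032,.1475]))
a=r.camera("scene");b=r.camera("top")
save(np.hstack([cv2.resize(a[150:200,240:300],(400,334),interpolation=2),cv2.resize(b[170:230,200:272],(400,334),interpolation=2)]),"l1.png")
```

```text
t 25.8 tcp [0.4497 0.0306 0.1565] to target(tool) [0.0014 0.0002 0.0089] yaw_y -5.23 z [-0.003 -0.002 -1.   ] F [-0.2  0.6 -0. ] w 0.0004 q [-0.78 -0.06  0.59  1.98  0.04  1.22 -0.29]
```

View pics/l1.png

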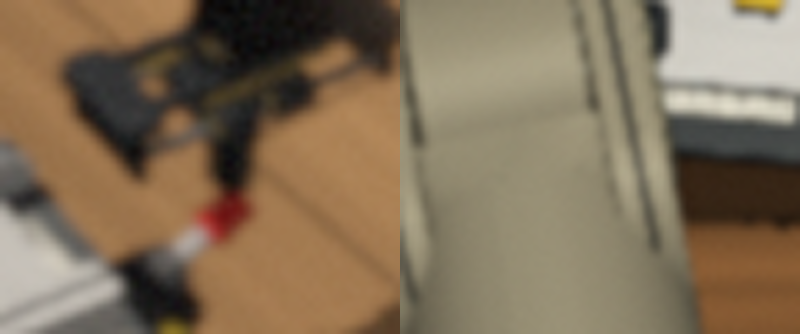

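The scene view shows the fingertip right over the front part of the red pad, tip at about (274.5,179). I'll press down now.

Request:
drive_tool:
  moves:
    - [[0, 0, 0.004, 0, 0, 0, 0], [0, 0, 0.004, 0, 0, 0, 0], [0, 0, 0.004, 0, 0, 0, 0], [0, 0, 0, 0, 0, 0, 0]]

```text
time: 26.3
ee_pos: [0.4506, 0.0317, 0.1458]
eef_rot: [0.738, 0.675, -0.0, -0.0]
ft_force: [-0.2, -0.8, -0.6]
width: 0.0004
grip_force: 0.0
```

Request:
drive_tool:
  moves:
    - [[0, 0, 0.004, 0, 0, 0, 0], [0, 0, 0.004, 0, 0, 0, 0], [0, 0, 0, 0, 0, 0, 0]]

```text
time: 26.6
ee_pos: [0.4505, 0.0317, 0.1377]
eef_rot: [0.738, 0.675, -0.0, -0.0]
ft_force: [-0.3, 0.0, 0.9]
width: 0.0003
grip_force: 0.0
```

Request:
drive_tool:
  moves:
    - [[0, 0, 0.004, 0, 0, 0, 0], [0, 0, 0.004, 0, 0, 0, 0], [0, 0, 0, 0, 0, 0, 0]]

```text
time: 26.9
ee_pos: [0.4505, 0.0316, 0.1296]
eef_rot: [0.738, 0.675, -0.0, -0.0]
ft_force: [-0.1, -0.6, 0.4]
width: 0.0006
grip_force: 0.0
```

Run:
```python
from h import *
a=r.camera("scene");np.set_printoptions(linewidth=200);x=a.astype(int)
print((x[...,0]-np.maximum(x[...,1],x[...,2]))[174:192,264:284]);print(x[170:192,264:284].mean(2).astype(int))
save(cv2.resize(a[150:205,240:305],None,fx=10,fy=10,interpolation=2),"l2.png")
```

```text
[[27 34 35 32 25 12  5  6  7  4  2 -1  0  6 21 32 37 38 40 39]
 [25 27 26 22 16 12  9  6  8  5  1 -1  0 11 23 33 38 39 41 42]
 [19 17 18 18 21 25 20 13  4  5  0 -1  4 17 30 34 38 38 40 40]
 [19 22 27 30 34 36 32 20  9 -1  0 -1  7 21 33 38 38 37 39 39]
 [30 33 36 38 40 38 35 25 12  2 -2  2  9 24 35 39 39 39 39 39]
 [37 39 39 40 40 39 36 25 10  6 -1  4 12 26 36 39 41 41 40 38]
 [40 40 42 41 41 39 35 24 10  0  0  4 15 30 38 40 40 40 40 40]
 [41 41 40 43 40 39 36 28 15  5  0  4 19 32 40 41 42 41 40 39]
 [42 41 42 41 41 41 40 35 26 13  8 12 22 39 43 42 42 40 41 41]
 [40 39 41 41 41 42 44 47 42 35 23 33 44 53 50 47 43 41 41 41]
 [39 40 40 39 39 39 42 48 55 54 52 60 69 67 56 50 44 41 42 41]
 [36 36 36 33 28 25 25 34 48 67 71 74 72 63 53 46 42 42 41 42]
 [25 27 25 21 16 13 14 21 42 64 69 64 57 51 47 44 42 41 39 40]
 [13 13 13 11 10 10 12 22 42 57 56 51 46 44 42 42 41 41 41 41]
 [ 6  7  7  7  9 14 22 32 43 48 47 45 43 41 41 41 42 41 42 41]
 [ 4  4  4  8 15 24 33 39 42 43 42 42 41 42 40 42 40 42 42 43]
 [ 3  3  5 11 23 33 38 40 40 42 41 43 42 42 40 41 41 42 41 41]
 [ 3  2  3 11 26 35 40 40 41 
[... 1161 characters left out ...]
31  39  55  82 104 116 120 121 123]
 [118 120 122 125 126 122 103  81  56  39  36  41  44  58  80  98 115 120 121 121]
 [114 119 126 135 142 143 130 106  74  51  46  50  58  72  91 105 117 120 122 121]
 [112 121 136 151 162 165 154 127  91  65  60  70  80  92 104 114 119 121 121 121]
 [111 126 148 160 166 164 152 127  99  82  83  91 103 111 118 121 123 121 120 121]
 [103 121 140 151 151 142 132 121 107 102 104 109 114 119 121 121 122 123 122 121]
 [ 94 104 119 124 124 121 119 119 120 118 119 120 121 119 120 123 123 122 122 122]
 [ 77  83  84  90  97 110 116 119 121 119 123 122 123 122 121 119 120 122 122 123]
 [ 56  58  57  66  87 104 114 115 119 121 121 124 123 122 122 121 121 121 121 122]]
```

View pics/l2.png

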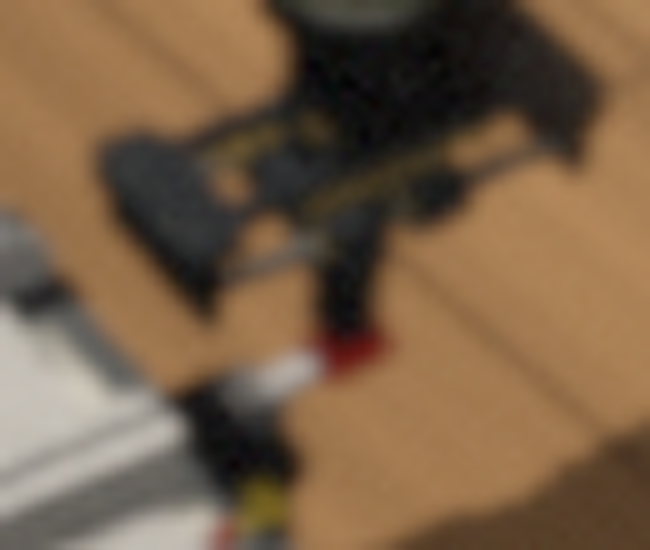

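The lever has already swung part-way down: the red pad is at (275,185), and was at (273,181). I'll keep pressing until I feel the stop.

Request:
drive_tool:
  moves:
    - [[0, 0, 0.003, 0, 0, 0, 0], [0, 0, 0.002, 0, 0, 0, 0], [0, 0, 0, 0, 0, 0, 0]]

```text
time: 27.25
ee_pos: [0.4507, 0.0317, 0.125]
eef_rot: [0.738, 0.675, -0.0, -0.0]
ft_force: [0.1, -0.2, 0.8]
width: 0.0008
grip_force: 0.0
```

Request:
drive_tool:
  moves:
    - [[0, 0, 0.002, 0, 0, 0, 0], [0, 0, 0.001, 0, 0, 0, 0], [0, 0, 0, 0, 0, 0, 0]]

```text
time: 27.55
ee_pos: [0.4508, 0.0317, 0.1221]
eef_rot: [0.738, 0.675, -0.0, -0.0]
ft_force: [0.3, 0.2, 0.7]
width: 0.0005
grip_force: 0.0
```

Request:
drive_tool:
  moves:
    - [[0, 0, 0.001, 0, 0, 0, 0], [0, 0, 0.001, 0, 0, 0, 0], [0, 0, 0, 0, 0, 0, 0]]

```text
time: 27.85
ee_pos: [0.4509, 0.0317, 0.1213]
eef_rot: [0.738, 0.674, 0.0, -0.0]
ft_force: [-6.2, -0.4, 15.6]
width: 0.0004
grip_force: 7.9
```

Request:
drive_tool:
  moves:
    - [[0, 0, 0.001, 0, 0, 0, 0], [0, 0, 0, 0, 0, 0, 0]]

```text
time: 28.05
ee_pos: [0.451, 0.0317, 0.1211]
eef_rot: [0.738, 0.674, 0.0, -0.0]
ft_force: [-12.4, -2.2, 25.7]
width: 0.0004
grip_force: 13.2
```

Request:
drive_tool:
  moves:
    - [[0, 0, -0.02, 0, 0, 0, 0], [0, 0, -0.04, 0, 0, 0, 0], [0, 0, -0.04, 0, 0, 0, 0], [-0.04, -0.03, 0, 0, 0, 0, 0], [-0.04, -0.03, 0, 0, 0, 0, 0], [-0.04, -0.03, 0, 0, 0, 0, 0], [-0.04, -0.01, 0, 0, 0, 0, 0], [-0.04, 0, 0, 0, 0, 0, 0], [0, 0, 0, 0, 0, 0, 0]]

```text
time: 28.95
ee_pos: [0.3325, -0.1626, 0.2196]
eef_rot: [0.74, 0.672, 0.001, 0.0]
ft_force: [0.7, 1.0, -0.5]
width: 0.0004
grip_force: 0.0
```

Run:
```python
from h import *
rel()
b=r.camera('top');meas(b);meas(r.camera('top'));a=r.camera('scene')
for n,x in(("top",b),("scene",a)):
    x=x.astype(float);D=np.clip(x[...,0]-np.maximum(x[...,1],x[...,2])-60,0,None)
    r0,r1,c0,c1=(200,224,224,250) if n=="top" else (170,195,262,290)
    w=D[r0:r1,c0:c1];yy,xx=np.mgrid[r0:r1,c0:c1];p=((w*xx).sum()/w.sum(),(w*yy).sum()/w.sum());print(n,np.round(p,2))
    if n=="top": pt=p
    else: ps=p
print("pad",tri(ps,pt).round(4))
save(np.hstack([cv2.resize(a[150:215,230:308],(400,334),interpolation=2),cv2.resize(b[165:225,200:272],(400,334),interpolation=2)]),"end.png")
```

```text
t 28.95 tcp [ 0.3325 -0.1626  0.2196] to target(tool) [0.0486 0.1754 0.095 ] yaw_y -5.53 z [ 0.002  0.002 -1.   ] F [ 0.7  1.  -0.5] w 0.0004 q [-0.59 -0.46  0.7   2.05  0.29  1.46 -0.07]
needle [126.5  126.26 125.37] mark [126.63 126.11 125.87] gap 0.16 block 120.47
needle [126.42 126.26 125.36] mark [126.71 126.21 125.8 ] gap 0.23 block 120.46
top [232.83 212.97]
scene [274.57 184.6 ]
pad [0.4487 0.0352 0.1433]
```

View pics/end.png

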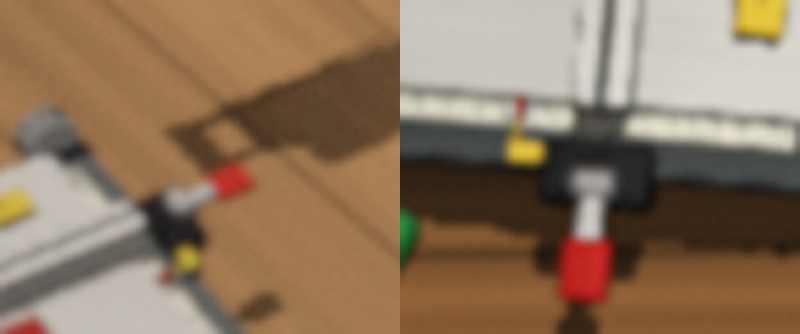

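The pointer at (518,132) lines up with the red mark at (520,105). The lever is level: its pad dropped 20 mm and met the stop at 25 N. The fence didn't move while locking.

```bash
python3 -c "
from bench import r
print(r.close_job())"
```

```text
the job is handed in; nothing more can be done
None
```

The job is handed in after about 29 s of robot time: the wheel was rolled until the pointer sat on the red mark, to within about 0.5 mm by camera; the lever is down against its stop, the arm is clear, and the verdict wasn't shown.

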